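Hang the painted section samples on the drying rail

ROBOT

A 6-joint arm with a two-finger parallel gripper is mounted at the origin on a cart in front of the work surface, level with it; the furniture and walls round the work are solid. World frame = base frame: x ahead of the robot, y to its left, z up, the work surface at z = 0. Lengths are in m, angles in degrees, forces in N, time in s.
With the tool pointing down it reaches from about 0.375 to 0.9 m from the base axis. Payload 3.1 kg.
Tool frame: the origin (TCP) lies at the very end of the fingers, on their centre line; the grasp point (between the pads) lies bot.grip_point_offset behind it (bot.grip_point_offset is the distance from the TCP to the grasp point, in m); z points along the fingers, y is the line along which they close (so a half turn about z gives the same grasp; the last joint's range is limited). The gripper opens to 87 mm and grips with 3 to 60 N. Pads are 19 mm wide; open, the fingers measure 117 mm over their backs; the gripper's body (75 mm by 190 mm) begins 51 mm behind the grasp point.
Start: joints at [61.908, 30.224, 82.088, -0, 67.689, -10.227], TCP at [0.192, 0.595, 0.223] pointing down, gripper open.
Joint ranges: [-176.69, 176.69], [-43.24, 126.21], [12.49, 139.97], [-82, 262], [0, 151.66], [-163.58, 163.58]. Speed limits (degrees/s): [159.86, 159.86, 180, 180, 180, 180].

INTERFACE

Orientations are given as a 3x3 rotation matrix whose columns are the frame's x, y, z axes.
In Python, from rig import bot, viewer, ticket gives the robot as it stands.
- The arm moves only by the tool servo_tool, never from a script. Its argument "targets" is a list of rows, each an object with "offset": the shift along the tool's x, y, z in m, a list of three; "dr": the turn, a rotation vector about the tool's x, y, z in degrees, a list of three. In form: [{"offset": [x, y, z], "dr": [ax, ay, az]}, ...]. A call has 1 to 20 rows; each row is the pose to reach, as a shift and turn from the pose commanded when the call began, along the tool's axes at that moment; what a row does not reach only later rows make up. A row lasts 1/12 s, in which the tool goes at most 41.7 mm and 7.16 degrees, less where a joint would pass 70% of its speed; a pose out of reach is approached as far as the arm can. A call with a gripper value outside its range is refused whole. "gripper" is the gripper command: -1 is fully open, 1 is shut, values between are in proportion, set as the call begins (left out, the last holds). The fingers move at their own pace and stop on an object; the grip force is fixed at half the most. Time passes only in rows, so rows that repeat a pose let the fingers close. It gives the time, the measured TCP pose, the force, the opening and the grip force at its end, in the units of the state.
- bot.read_state(): the state, without advancing time (a new reading comes with each control period).
- viewer.capture(name): name is "side" or "top"; returns a dict with "color" (400x640x3 uint8, red, green, blue), "camera_matrix" (3x3 intrinsics, pixels), "R" (3x3) and "t" (3): a world point X has camera coordinates R X + t. Camera axes: x right, y down, z forward; pixel columns grow to the right and rows downward; lengths in m; the calibration is good to about 2 mm. A picture is of the moment at which its call begins. There is no depth.
- ticket.hand_in(): hands the job in; it is judged then, once.
The state is a dict: "time_s": time; "joint_positions": joint angles; "qvel": joint speeds; "tau": joint torques, N m; "position": TCP position; "tcp_rot": TCP orientation; "force": force on the tool from outside, world axes, zero at the start; "moment": the same for the moment, N m; "opening": opening from 0.0 (shut) to 1.0 (fully open); "grasp_force": force on a finger pad.
Only numpy, scipy, OpenCV 4.12 (cv2) and the standard library are available. Lean on these libraries where they do the work, as an engineer would, in place of code of your own. Each camera call takes 0.05 s, during which the arm holds its last target. There are 200 camera calls.

TASK

Slide the keeper out of the way to the right-hand end of the drying rail. Then take the steel samples that are there one after another, in the order pipe, square tube, I-beam, cross: hook each onto the rail's loading part, right of the double line, and slide it along the rail, without unhooking it left of that line, to its mark: counted from the double line, the pipe to the fourth mark, the square tube to the third, the I-beam to the second, the cross to the first (a missing sample's mark stays empty). When all of them hang at their marks, slide the keeper back to its own mark in the loading part; leave the things lying round about alone.

Things in the scene. Friction and masses are not known exactly. Their poses are not given: they have to be found in the camera images.
- pipe_sample_centre (a point): Stub of round pipe, 58 mm across, with a 60 mm round cap plate, 46 mm high, dark steel. With the welded hook and tab on top 175 mm high; 0.25 to 0.5 kg. At first stands upright on the bench before the rail, yaw within 0.5 rad of 0; may be absent. This point: on the middle axis, half-way up, 87.5 mm above the underside; z up, x towards the hook's mouth.
- pipe_sample_hook (a point): The pipe sample's hook (24 mm wide flat bar), underside of its arm, 119 mm above the sample's underside; 8 mm above the rail's axis when hung. A V under the arm seats on the rail. Spine 10 mm thick at x = -16 mm, lip 10 mm thick at x = +16 mm, 22 mm between. The mouth opens to +x, between the lip's lower end (96 mm above the underside) and the sample's top (47 mm).
- pipe_sample: The pipe sample as a whole; origin at the centre of its underside, z up, x towards the hook's mouth. Over the hook's arm stands a square tab, 16 x 16 mm, sides parallel to x and y, 130 to 175 mm above the underside: the place to grasp from above.
- box_sample_centre (a point): Stub of square tube, 54 x 54 mm, with a 58 mm square cap plate, 46 mm high, dark steel. With the welded hook and tab on top 175 mm high; 0.25 to 0.5 kg. At first stands upright on the bench before the rail, yaw within 0.5 rad of 0; may be absent. This point: on the middle axis, half-way up, 87.5 mm above the underside; z up, x towards the hook's mouth.
- box_sample_hook (a point): The square-tube sample's hook (24 mm wide flat bar), underside of its arm, 119 mm above the sample's underside; 8 mm above the rail's axis when hung. A V under the arm seats on the rail. Spine 10 mm thick at x = -16 mm, lip 10 mm thick at x = +16 mm, 22 mm between. The mouth opens to +x, between the lip's lower end (96 mm above the underside) and the sample's top (47 mm).
- box_sample: The square-tube sample as a whole; origin at the centre of its underside, z up, x towards the hook's mouth. Over the hook's arm stands a square tab, 16 x 16 mm, sides parallel to x and y, 130 to 175 mm above the underside: the place to grasp from above.
- beam_sample_centre (a point): Stub of I-beam on end, 68 x 60 mm and 46 mm high (flanges at x = -29 and +29 mm, no cap plate), dark steel. With the welded hook and tab on top 175 mm high; 0.25 to 0.5 kg. At first stands upright on the bench before the rail, yaw within 0.5 rad of 0; may be absent. This point: on the middle axis, half-way up, 87.5 mm above the underside; z up, x towards the hook's mouth.
- beam_sample_hook (a point): The I-beam sample's hook (24 mm wide flat bar), underside of its arm, 119 mm above the sample's underside; 8 mm above the rail's axis when hung. A V under the arm seats on the rail. Spine 10 mm thick at x = -16 mm, lip 10 mm thick at x = +16 mm, 22 mm between. The mouth opens to +x, between the lip's lower end (96 mm above the underside) and the sample's top (47 mm).
- beam_sample: The I-beam sample as a whole; origin at the centre of its underside, z up, x towards the hook's mouth. Over the hook's arm stands a square tab, 16 x 16 mm, sides parallel to x and y, 130 to 175 mm above the underside: the place to grasp from above.
- cross_sample_centre (a point): Cross of two upright plates 10 mm thick (70 mm along x, 60 mm along y) on a base plate 8 mm thick, 46 mm high, no cap plate, dark steel. With the welded hook and tab on top 175 mm high; 0.25 to 0.5 kg. At first stands upright on the bench before the rail, yaw within 0.5 rad of 0; may be absent. This point: on the middle axis, half-way up, 87.5 mm above the underside; z up, x towards the hook's mouth.
- cross_sample_hook (a point): The cross sample's hook (24 mm wide flat bar), underside of its arm, 119 mm above the sample's underside; 8 mm above the rail's axis when hung. A V under the arm seats on the rail. Spine 10 mm thick at x = -16 mm, lip 10 mm thick at x = +16 mm, 22 mm between. The mouth opens to +x, between the lip's lower end (96 mm above the underside) and the sample's top (47 mm).
- cross_sample: The cross sample as a whole; origin at the centre of its underside, z up, x towards the hook's mouth. Over the hook's arm stands a square tab, 16 x 16 mm, sides parallel to x and y, 130 to 175 mm above the underside: the place to grasp from above.
- drying_rail: Drying rail, bolted down: level round bar 14 mm thick, axis 175 mm above the bench, between grey posts at y = -252 and +252 mm (187 mm high, feet 80 x 50 mm, 10 mm high). Origin on the bench under its middle; x across the rail away from the robot, y along it to the left. Place and yaw (up to 0.1 rad) vary. Samples hook on from the robot's side, mouth towards +x.
- rail_middle (a point): On the rail's axis half-way along it; axes as the rail. The rail's dark bands, from right to left: keeper's mark at y = -115 mm, double line (end of the loading part) at -65 mm, then the first to fourth marks at -20, 55, 130 and 205 mm. Marks are 8 mm wide.
- loading_part (a point): On the rail's axis, in the middle of the loading part, at the keeper's mark (single band right of the double line); axes as the rail.
- mark_1 (a point): First mark: single dark band on the rail, the first one left of the double line; at the rail's axis, axes as the rail.
- mark_2 (a point): Second mark: the second single band left of the double line; at the rail's axis, axes as the rail.
- mark_3 (a point): Third mark: the third single band left of the double line; at the rail's axis, axes as the rail.
- mark_4 (a point): Fourth mark: the last band, farthest to the left; at the rail's axis, axes as the rail.
- keeper (a joint): How far the keeper stands from the right-hand end of its travel, in m: 0 parked at the right-hand end (its middle 85 mm right of its mark), 0.085 with its middle on its mark, at most 0.16. Slides with about 2.5 N of friction and stays where it is left.
- keeper_grip (a point): The keeper: an aluminium collar 30 mm across and 24 mm long that slides on the rail, with a square tab 16 x 16 mm upright on it, which reaches from 12 to 56 mm above the rail's axis. This point: middle of the tab, 36 mm above the rail's axis; axes as the rail.
- masking_tape: Roll of masking tape, 96 mm across, 25 mm high; bystander, leave alone. Origin at its underside.
- paint_tin: Small paint tin, 78 mm across and 77 mm high; bystander, leave alone. Origin at its underside.
- welding_magnet: Red arrow-shaped welding magnet, 56 x 112 x 17 mm, lying; bystander, leave alone. Origin at its underside.
Not all that is in view belongs to the job. Leave any red look-alike of the pipe_sample alone.

How it is judged (in metres and radians):
On the way, in this order (a step that is already met when the one before it is completed fails the run):
1. the keeper is slid out of the way, to the right-hand end of the rail (value of joint keeper below 0.012 m), for 0.2 s.
2. the pipe sample hangs by its hook on the loading part of the rail (within 42 mm of its middle) (x of pipe_sample_hook in the frame of loading_part between -0.012 and 0.012 m and y of pipe_sample_hook in the frame of loading_part between -0.042 and 0.042 m and z of pipe_sample_hook in the frame of loading_part between 0 and 0.02 m), for 0.2 s.
3. the pipe sample has been slid along the rail to the fourth mark (within 8 mm) (x of pipe_sample_hook in the frame of mark_4 between -0.012 and 0.012 m and y of pipe_sample_hook in the frame of mark_4 between -0.008 and 0.008 m and z of pipe_sample_hook in the frame of mark_4 between 0 and 0.013 m and linear speed of pipe_sample below 0.03 m/s), for 0.3 s.
4. the square-tube sample hangs by its hook on the loading part of the rail (within 42 mm of its middle) (x of box_sample_hook in the frame of loading_part between -0.012 and 0.012 m and y of box_sample_hook in the frame of loading_part between -0.042 and 0.042 m and z of box_sample_hook in the frame of loading_part between 0 and 0.02 m), for 0.2 s.
5. the square-tube sample has been slid along the rail to the third mark (within 8 mm) (x of box_sample_hook in the frame of mark_3 between -0.012 and 0.012 m and y of box_sample_hook in the frame of mark_3 between -0.008 and 0.008 m and z of box_sample_hook in the frame of mark_3 between 0 and 0.013 m and linear speed of box_sample below 0.03 m/s), for 0.3 s.
6. the I-beam sample hangs by its hook on the loading part of the rail (within 42 mm of its middle) (x of beam_sample_hook in the frame of loading_part between -0.012 and 0.012 m and y of beam_sample_hook in the frame of loading_part between -0.042 and 0.042 m and z of beam_sample_hook in the frame of loading_part between 0 and 0.02 m), for 0.2 s.
7. the I-beam sample has been slid along the rail to the second mark (within 8 mm) (x of beam_sample_hook in the frame of mark_2 between -0.012 and 0.012 m and y of beam_sample_hook in the frame of mark_2 between -0.008 and 0.008 m and z of beam_sample_hook in the frame of mark_2 between 0 and 0.013 m and linear speed of beam_sample below 0.03 m/s), for 0.3 s.
8. the cross sample hangs by its hook on the loading part of the rail (within 42 mm of its middle) (x of cross_sample_hook in the frame of loading_part between -0.012 and 0.012 m and y of cross_sample_hook in the frame of loading_part between -0.042 and 0.042 m and z of cross_sample_hook in the frame of loading_part between 0 and 0.02 m), for 0.2 s.
9. the cross sample has been slid along the rail to the first mark (within 8 mm) (x of cross_sample_hook in the frame of mark_1 between -0.012 and 0.012 m and y of cross_sample_hook in the frame of mark_1 between -0.008 and 0.008 m and z of cross_sample_hook in the frame of mark_1 between 0 and 0.013 m and linear speed of cross_sample below 0.03 m/s), for 0.3 s.
10. the keeper is slid back to its own mark (within 7 mm) (value of joint keeper between 0.078 and 0.092 m), for 0.3 s.
At the end, for the whole second after the job is handed in: Every sample that is present hangs upright and at rest by its hook on the rail, its middle within 8 mm of its mark (counted from the double line: pipe fourth, square tube third, I-beam second, cross first), and the keeper's middle is within 7 mm of its own mark (all of step 3 and all of step 5 and all of step 7 and all of step 9 and all of step 10 and angle between each of pipe_sample_hook, box_sample_hook, beam_sample_hook, cross_sample_hook's own z axis and vertical below 0.2 rad); the robot touches nothing.
It fails at once if the pipe sample is hooked onto or off the rail anywhere left of the double line (x of pipe_sample_hook in the frame of rail_middle between -0.035 and -0.018 m and y of pipe_sample_hook in the frame of rail_middle between -0.06 and 0.24 m and z of pipe_sample_hook in the frame of rail_middle between -0.02 and 0.075 m).
It fails at once if the square-tube sample is hooked onto or off the rail anywhere left of the double line (x of box_sample_hook in the frame of rail_middle between -0.035 and -0.018 m and y of box_sample_hook in the frame of rail_middle between -0.06 and 0.24 m and z of box_sample_hook in the frame of rail_middle between -0.02 and 0.075 m).
It fails at once if the I-beam sample is hooked onto or off the rail anywhere left of the double line (x of beam_sample_hook in the frame of rail_middle between -0.035 and -0.018 m and y of beam_sample_hook in the frame of rail_middle between -0.06 and 0.24 m and z of beam_sample_hook in the frame of rail_middle between -0.02 and 0.075 m).
It fails at once if the cross sample is hooked onto or off the rail anywhere left of the double line (x of cross_sample_hook in the frame of rail_middle between -0.035 and -0.018 m and y of cross_sample_hook in the frame of rail_middle between -0.06 and 0.24 m and z of cross_sample_hook in the frame of rail_middle between -0.02 and 0.075 m).
It fails at once if the masking tape, the paint tin or the welding magnet is moved by more than 30 mm (distance of any of masking_tape, paint_tin, welding_magnet from where it was at the start of the episode above 0.03 m).
Of pipe_sample, box_sample, beam_sample, cross_sample only 3 to 4 are there at a start; the rules pass over those that are not, and their reading is None.
At some moment in a run one of pipe_sample, box_sample, beam_sample, cross_sample may be knocked a few centimetres aside while the robot is not near it.
It also fails if it takes over 210 s, if anything falls off the work surface, if the arm or the gripper's body presses on something with over 40 N, if the wrist force passes 120 N, or if a joint passes its speed limit or range.

## Working session

There is one attempt and no reset: what is moved stays moved. The work goes in short steps, Python scripts to look and compute and a tool call to move; the robot and the scene stay as the last step left them, time stands still between calls to the robot, and variables do not carry over. Pictures are saved under pics/ and viewed, at most 14 in all, crops included, and the job is handed in when it is done.

Besides the shell and the picture viewer there is one more tool, called after "Call:" by a JSON object that holds its "api" and its "payload", one argument or row to a line. servo_tool: Moves the arm, as the interface text tells. Its arguments: {"type":"object","properties":{"targets":{"type":"array"},"gripper":{"type":"number"}},"required":["targets"]}

```bash
mkdir -p pics; cat > h.py <<'E'
import numpy as np, cv2
from rig import bot, viewer, ticket
def snap(n,f):
    c=viewer.capture(n); cv2.imwrite(f'pics/{f}.png',c['color'][:,:,::-1])
    np.savez(f'pics/{f}.npz',K=c['camera_matrix'],R=c['R'],t=c['t']); return c
def cal(f):
    d=np.load(f'pics/{f}.npz'); return d['K'],d['R'],d['t']
def onz(f,uv,z):
    K,R,t=cal(f); o=-R.T@t; d=R.T@np.linalg.solve(K,[uv[0],uv[1],1]); return o+d*(z-o[2])/d[2]
def proj(f,X):
    K,R,t=cal(f); p=K@(R@np.asarray(X,float)+t); return p[:2]/p[2]
def crop(f,x0,y0,x1,y1,s,o):
    im=cv2.imread(f'pics/{f}.png')[y0:y1,x0:x1]; cv2.imwrite(f'pics/{o}.png',cv2.resize(im,None,fx=s,fy=s,interpolation=cv2.INTER_CUBIC))
E
python3 - <<'E'
from h import *
a=snap('top','top0');b=snap('side','side0')
for f in('top0','side0'):
    K,R,t=cal(f);print(K.round(1).tolist(),(-R.T@t).round(3),R.round(2).tolist())
s=bot.read_state();print(s,bot.grip_point_offset)
x=np.vstack([cv2.imread('pics/top0.png'),cv2.imread('pics/side0.png')])
E
```

```text
[[376.1, 0.0, 314.2], [0.0, 376.1, 196.4], [0.0, 0.0, 1.0]] [0.448 0.055 1.227] [[-0.03, -1.0, 0.03], [-1.0, 0.02, -0.07], [0.07, -0.03, -1.0]]
[[430.7, 0.0, 328.4], [0.0, 430.7, 199.4], [0.0, 0.0, 1.0]] [ 0.025 -1.016  0.761] [[0.91, -0.42, 0.02], [-0.19, -0.44, -0.88], [0.38, 0.79, -0.48]]
{'time_s': 0.1, 'joint_positions': array([ 6.19089761e+01,  3.02739140e+01,  8.21466836e+01,  1.20079558e-03,
        6.76913846e+01, -1.02280723e+01]), 'qvel': array([-0.02233593, -0.1354008 , -0.18729482, -0.00143744,  0.01568781,
        0.0042222 ]), 'tau': array([ 6.77353328e-04, -4.40987206e+01, -1.77149981e+01,  6.35315641e-02,
        5.33780828e-02, -4.22223263e-05]), 'position': array([0.19137859, 0.59430003, 0.22167967]), 'tcp_rot': array([[-9.51790329e-01,  3.06747928e-01, -9.37407185e-04],
       [ 3.06749141e-01,  9.51788854e-01, -1.71509273e-03],
       [ 3.66112569e-04, -1.91995752e-03, -9.99998090e-01]]), 'force': array([ 0.28298454,  0.13383265, -0.15404674]), 'moment': array([-0.01596779,  0.00186647,  0.00627882]), 'grasp_force': 0.0, 'opening': 0.9985217602025344} 0.0187
```

View pics/top0.png

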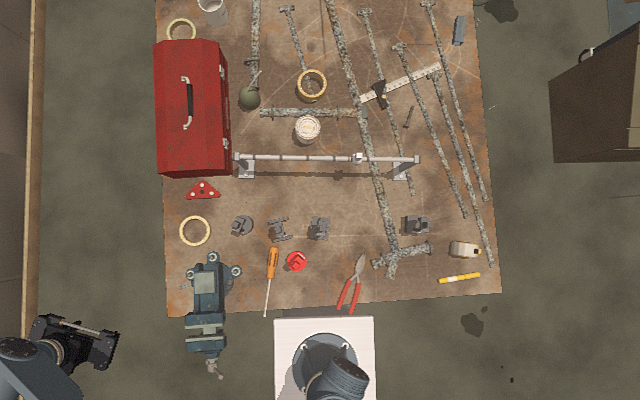

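View pics/side0.png

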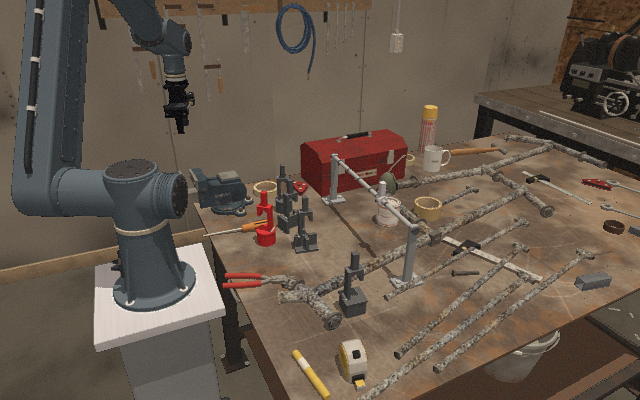

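Top view: the rail runs from (243,157) to (418,160), with the keeper at (358,158). The dark samples are at about (242,225), (280,230), (319,228) and (416,225). The red look-alike is at (296,261), so I leave it alone. I'll check each one in close crops.

```bash
python3 - <<'E'
from h import *
crop('top0',225,205,345,250,6.6,'c1'); crop('top0',390,205,450,250,6,'c2');crop('top0',225,140,425,185,4,'c3');crop('side0',260,150,380,320,3.4,'c4')
a=cv2.imread('pics/c1.png');b=cv2.imread('pics/c3.png');c=cv2.imread('pics/c2.png')
m=np.zeros((297+180,800,3),np.uint8);m[:a.shape[0],:a.shape[1]]=a[:,:800];m[297:297+180,:800]=b;cv2.imwrite('pics/m1.png',m)
d=cv2.imread('pics/c4.png');n=np.zeros((578,780,3),np.uint8);n[:d.shape[0],:d.shape[1]]=d;n[:270,415:775]=c;cv2.imwrite('pics/m2.png',n)
E
```

```text
(no output)
```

View pics/m1.png

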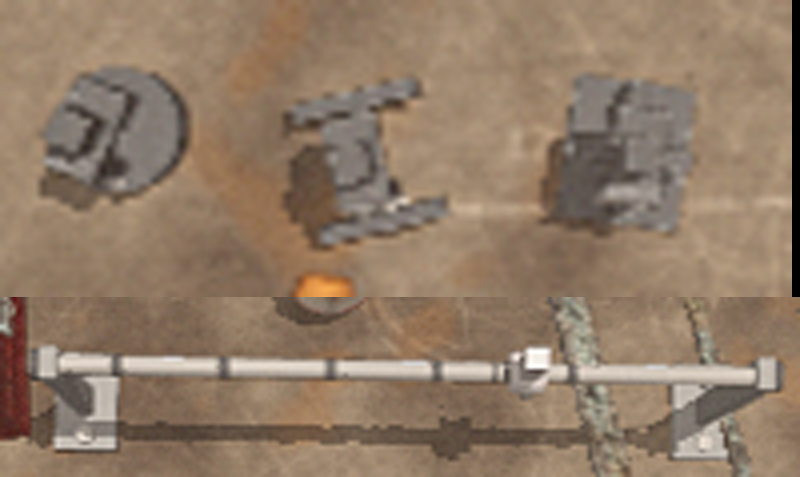

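View pics/m2.png

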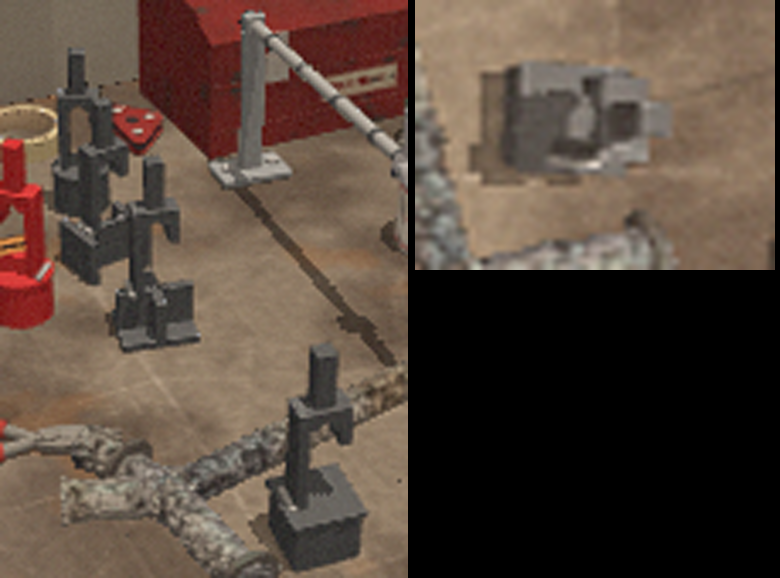

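The crops show all four samples present: the pipe at left (242,225), the I-beam (280,230), the cross (319,228) and the square tube at right (416,225). On the rail, marks 4 to 1 are visible, and the keeper stands just left of its own mark. Next I fit the poses with a silhouette model in both views.

```bash
cat > fit.py <<'E'
from h import *
from scipy.optimize import minimize, least_squares
def box(x0,x1,y0,y1,z0,z1): return np.array([[x,y,z] for x in(x0,x1) for y in(y0,y1) for z in(z0,z1)])/1e3
hook=[box(-21,-11,-12,12,46,130),box(-21,21,-12,12,119,130),box(11,21,-12,12,96,130),box(-8,8,-8,8,130,175)]
an=np.linspace(0,2*np.pi,24,endpoint=False)
M={'pipe':[np.array([[.03*np.cos(a),.03*np.sin(a),z] for a in an for z in(0,.046)])],
 'box':[box(-28,28,-28,28,0,46)],
 'beam':[box(-34,-24,-30,30,0,46),box(24,34,-30,30,0,46),box(-30,30,-5,5,0,46)],
 'cross':[box(-35,35,-30,30,0,8),box(-35,35,-5,5,0,46),box(-5,5,-30,30,0,46)]}
S=4
def render(parts,f,p,sh):
    K,R,t=cal_(f); c,s=np.cos(p[2]),np.sin(p[2]); m=np.zeros((sh[0]*S,sh[1]*S),np.uint8)
    for P in parts:
        X=np.c_[c*P[:,0]-s*P[:,1]+p[0],s*P[:,0]+c*P[:,1]+p[1],P[:,2]+(p[3] if len(p)>3 else 0)]
        q=(K@(R@X.T+t[:,None])); q=((q[:2]/q[2]).T+.5)*S
        cv2.fillConvexPoly(m,cv2.convexHull(np.round(q).astype(np.int32)),255)
    return cv2.resize(m,(sh[1],sh[0]),interpolation=cv2.INTER_AREA)/255.
_c={}
def cal_(f):
    if f not in _c:_c[f]=cal(f)
    return _c[f]
def mask(f):
    im=cv2.imread(f'pics/{f}.png').astype(int); mx,mn=im.max(2),im.min(2)
    return ((mx-mn<22)&(mx<150)).astype(float)
def fit(name,p0,fs,r=(55,70),others=()):
    tot=[]
    for f in fs:
        u=proj(f,[p0[0],p0[1],.08]).astype(int); m=mask(f); w=np.zeros_like(m); w[max(0,u[1]-45):u[1]+45,max(0,u[0]-32):u[0]+32]=1
        for n,q in others: w*=1-(render(M[n]+hook,f,q,m.shape)>0)
        tot.append((f,m,w))
    def cost(p): return sum((abs(render(M[name]+hook,f,p,m.shape)-m)*w).sum() for f,m,w in tot)
    best=None
    for y in(-.4,0,.4):
        r=minimize(cost,[p0[0],p0[1],y],method='Nelder-Mead',options=dict(initial_simplex=np.array([[p0[0]+a,p0[1]+b,y+c] for a,b,c in((0,0,0),(.012,0,0),(0,.012,0),(0,0,.25))]),xatol=2e-4,fatol=.05,maxiter=200))
        if best is None or r.fun<best.fun: best=r
    return best.x,best.fun
E
python3 - <<'E'
from fit import *
# rail
yl=[.252,.205,.13,.055,-.02,-.115,-.252]
px=[(46,360),(118,365),(224,366),(331,369),(437,371),(572,373),(768,373)]
uv=np.array([(225+a/4-.4,140+(b-297)/4-.4) for a,b in px]); zz=[.187]+[.182]*5+[.187]
def res(p): return np.ravel([proj('top0',[p[0]-np.sin(p[2])*y,p[1]+np.cos(p[2])*y,z])-q for y,z,q in zip(yl,zz,uv)])
r=least_squares(res,[.58,.05,0]);print('rail',r.x.round(4),res(r.x).round(1))
for y,z in((.252,.187),(-.252,.187),(-.02,.182)): print(proj('side0',[r.x[0]-np.sin(r.x[2])*y,r.x[1]+np.cos(r.x[2])*y,z]).round(1))
for n,u in(('pipe',(242,225)),('beam',(280,230)),('cross',(319,228)),('box',(416,225))):
    p0=onz('top0',u,.06)[:2]
    for fs in(['top0'],['side0'],['top0','side0']):
        p,c=fit(n,p0,fs);print(n,fs,p.round(4),round(c,1),proj('side0',[p[0],p[1],.175]).round(1))
E
```

```text
rail [ 0.6316 -0.0146 -0.0387] [ 0.4  0.4 -0.4 -0.2 -0.   0.  -0.  -0.2  0.2 -0.3  0.1 -0.2 -0.2  0.4]
[333.9 153.6]
[412.8 224.8]
[370.2 187.9]
pipe ['top0'] [ 0.4524  0.2482 -0.3192] 281.8 [281.6 164. ]
pipe ['side0'] [ 0.4541  0.2491 -0.2117] 880.0 [282.  163.9]
pipe ['top0', 'side0'] [ 0.4531  0.2468 -0.4557] 1161.6 [282.  164.2]
beam ['top0'] [0.4349 0.1287 0.2225] 156.6 [289.2 179.2]
beam ['side0'] [0.4351 0.1308 0.2588] 1046.3 [289.  178.9]
beam ['top0', 'side0'] [0.4349 0.1302 0.2012] 1205.7 [289. 179.]
cross ['top0'] [ 0.4345  0.0056 -0.1451] 73.0 [304.  196.3]
cross ['side0'] [ 0.4354  0.0055 -0.1635] 1130.1 [304.3 196.3]
cross ['top0', 'side0'] [ 0.4353  0.0056 -0.1613] 1205.4 [304.3 196.3]
box ['top0'] [ 0.4373 -0.2987 -0.0308] 477.0 [354.3 252.5]
box ['side0'] [ 0.4404 -0.296  -0.1645] 804.3 [355.  251.6]
box ['top0', 'side0'] [ 0.4385 -0.2981 -0.1389] 1308.9 [354.7 252.3]
```

```bash
cat >> h.py <<'E'
RAIL=np.array([.6316,-.0146,-.0387])
def rp(x,y):  # rail frame -> world
    c,s=np.cos(RAIL[2]),np.sin(RAIL[2]); return RAIL[0]+c*x-s*y, RAIL[1]+s*x+c*y
def go(x,y,z,yaw):
    s=bot.read_state(); R=s['tcp_rot']; off=R.T@(np.array([x,y,z])-s['position'])
    T=np.array([[-np.sin(yaw),np.cos(yaw),0],[np.cos(yaw),np.sin(yaw),0],[0,0,-1]]).T
    print('off',off.round(4).tolist(),'dr',np.degrees(cv2.Rodrigues(R.T@T)[0].ravel()).round(2).tolist())
E
python3 - <<'E'
from h import *
def railxy(p): d=np.array(p[:2])-RAIL[:2];c,s=np.cos(RAIL[2]),np.sin(RAIL[2]);return [round(float(c*d[0]+s*d[1]),4),round(float(-s*d[0]+c*d[1]),4)]
p=onz('top0',(358.9,154.9),.231);print(p,railxy(p))
for y in(-.07,-.08,-.09): print(y,proj('side0',[*rp(0,y),.231]))
for y in (-.252,.252): print(rp(0,y))
x,y=rp(0,railxy(p)[1]);go(x,y,.29,RAIL[2])
crop('side0',360,170,430,240,8,'c5')
E
```

```text
[ 0.62878904 -0.09751522  0.231     ] [0.0004, -0.083]
-0.07 [379.48400707 179.9583182 ]
-0.08 [381.19966375 181.41020093]
-0.09 [382.93834965 182.88157224]
(np.float64(0.6218500341630379), np.float64(-0.2664113146111153))
(np.float64(0.6413499658369622), np.float64(0.23721131461111528))
off [-0.6281, -0.5246, -0.0675] dr [-0.11, 0.05, 74.35]
```

View pics/c5.png

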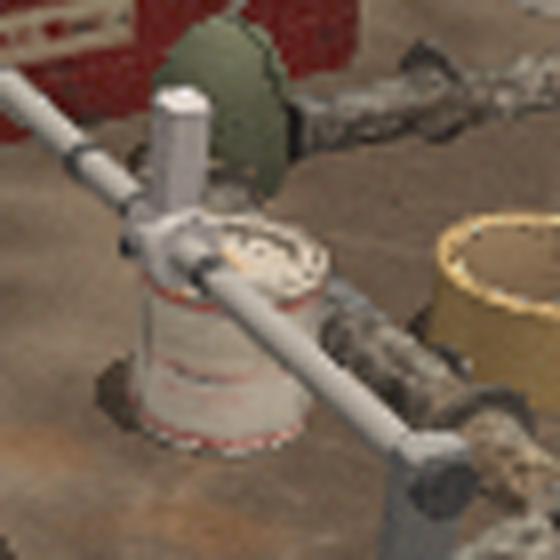

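The keeper tab's top is at (382,182) in the side view, and both views agree on a rail y of −0.083 m. Moving above it.

Call:
{"api": "servo_tool", "payload": {
  "targets": [
    {"offset": [0,0,-0.04],"dr": [0,0,6]},
    {"offset": [-0.1,-0.09,-0.0675],"dr": [0,0,20]},
    {"offset": [-0.3,-0.25,-0.0675],"dr": [0,0,40]},
    {"offset": [-0.45,-0.38,-0.0675],"dr": [0,0,60]},
    {"offset": [-0.628,-0.525,-0.0675],"dr": [0,0,74.4]},
    {"offset": [-0.628,-0.525,-0.0675],"dr": [0,0,74.4]},
    {"offset": [-0.628,-0.525,-0.0675],"dr": [0,0,74.4]},
    {"offset": [-0.628,-0.525,-0.0675],"dr": [0,0,74.4]},
    {"offset": [-0.628,-0.525,-0.0675],"dr": [0,0,74.4]},
    {"offset": [-0.628,-0.525,-0.0675],"dr": [0,0,74.4]},
    {"offset": [-0.628,-0.525,-0.0675],"dr": [0,0,74.4]},
    {"offset": [-0.628,-0.525,-0.0675],"dr": [0,0,74.4]},
    {"offset": [-0.628,-0.525,-0.0675],"dr": [0,0,74.4]},
    {"offset": [-0.628,-0.525,-0.0675],"dr": [0,0,74.4]},
    {"offset": [-0.628,-0.525,-0.0675],"dr": [0,0,74.4]},
    {"offset": [-0.628,-0.525,-0.0675],"dr": [0,0,74.4]},
    {"offset": [-0.628,-0.525,-0.0675],"dr": [0,0,74.4]},
    {"offset": [-0.628,-0.525,-0.0675],"dr": [0,0,74.4]},
    {"offset": [-0.628,-0.525,-0.0675],"dr": [0,0,74.4]},
    {"offset": [-0.628,-0.525,-0.0675],"dr": [0,0,74.4]}
  ],
  "gripper": 0.0
}}

```text
time_s: 1.77
position: [0.6137, -0.0757, 0.2889]
tcp_rot: [[0.04, 0.999, -0.001], [0.999, -0.04, 0.001], [0.0, -0.001, -1.0]]
force: [0.8, -0.1, -0.5]
opening: 0.499
grasp_force: 0.0
```

```bash
python3 - <<'E'
from h import *
x,y=rp(0,-.083);go(x,y,.196,RAIL[2]);print(bot.read_state()['position'])
E
```

```text
off [-0.0213, 0.0156, 0.0929] dr [-0.06, -0.03, -0.07]
[ 0.61374635 -0.07572449  0.28894349]
```

Call:
{"api": "servo_tool", "payload": {
  "targets": [
    {"offset": [-0.021,0.016,0],"dr": [0,0,0]},
    {"offset": [-0.021,0.016,0],"dr": [0,0,0]},
    {"offset": [-0.021,0.016,0.02],"dr": [0,0,0]},
    {"offset": [-0.021,0.016,0.04],"dr": [0,0,0]},
    {"offset": [-0.021,0.016,0.05],"dr": [0,0,0]},
    {"offset": [-0.021,0.016,0.05],"dr": [0,0,0]},
    {"offset": [-0.021,0.016,0.05],"dr": [0,0,0]}
  ]
}}

```text
time_s: 2.35
position: [0.628, -0.0948, 0.2389]
tcp_rot: [[0.039, 0.999, -0.002], [0.999, -0.039, 0.001], [0.001, -0.002, -1.0]]
force: [0.4, -0.2, 0.6]
opening: 0.503
grasp_force: 0.0
```

```bash
python3 - <<'E'
from h import *
x,y=rp(0,-.083);go(x,y,.197,RAIL[2]);print(bot.read_state()['position'])
snap('top','top1');snap('side','side1')
crop('top1',300,120,400,200,4,'c6');crop('side1',340,130,440,230,4,'c7')
a=cv2.imread('pics/c6.png');b=cv2.imread('pics/c7.png');m=np.zeros((400,800,3),np.uint8);m[:320,:400]=a;m[:,400:]=b;cv2.imwrite('pics/m3.png',m)
E
```

```text
off [-0.0027, 0.0006, 0.0419] dr [-0.1, -0.04, -0.02]
[ 0.62801153 -0.09481505  0.23891105]
```

View pics/m3.png

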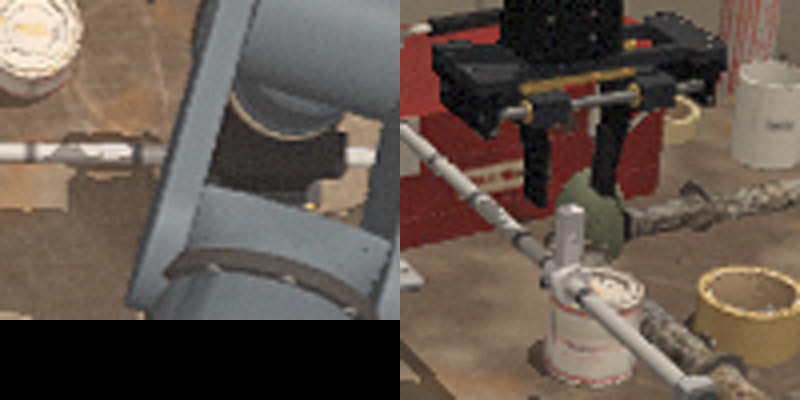

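The side view shows the fingers either side of the keeper tab's top at (570,207) in the picture, centred along x. Lower and close.

Call:
{"api": "servo_tool", "payload": {
  "targets": [
    {"offset": [-0.003,0,0.01],"dr": [0,0,0]},
    {"offset": [-0.003,0,0.02],"dr": [0,0,0]},
    {"offset": [-0.003,0,0.03],"dr": [0,0,0]},
    {"offset": [-0.003,0,0.038],"dr": [0,0,0]},
    {"offset": [-0.003,0,0.041],"dr": [0,0,0]},
    {"offset": [-0.003,0,0.041],"dr": [0,0,0]}
  ]
}}

```text
time_s: 2.95
position: [0.6275, -0.0982, 0.1967]
tcp_rot: [[0.04, 0.999, -0.003], [0.999, -0.04, 0.001], [0.001, -0.003, -1.0]]
force: [0.1, -0.2, -0.4]
opening: 0.5
grasp_force: 0.0
```

Call:
{"api": "servo_tool", "payload": {
  "targets": [
    {"offset": [0,0,0],"dr": [0,0,0]},
    {"offset": [0,0,0],"dr": [0,0,0]},
    {"offset": [0,0,0],"dr": [0,0,0]},
    {"offset": [0,0,0],"dr": [0,0,0]},
    {"offset": [0,0,0],"dr": [0,0,0]},
    {"offset": [0,0,0],"dr": [0,0,0]},
    {"offset": [0,0,0],"dr": [0,0,0]},
    {"offset": [0,0,0],"dr": [0,0,0]}
  ],
  "gripper": 1
}}

```text
time_s: 3.62
position: [0.6305, -0.0986, 0.199]
tcp_rot: [[0.04, 0.999, 0.005], [0.999, -0.04, -0.001], [-0.0, 0.005, -1.0]]
force: [5.2, 0.3, -2.1]
opening: 0.18
grasp_force: 30.0
```

Call:
{"api": "servo_tool", "payload": {
  "targets": [
    {"offset": [-0.01,0.002,0],"dr": [0,0,0]},
    {"offset": [-0.02,0.002,0],"dr": [0,0,0]},
    {"offset": [-0.03,0.002,0],"dr": [0,0,0]},
    {"offset": [-0.04,0.002,0],"dr": [0,0,0]},
    {"offset": [-0.05,0.002,0],"dr": [0,0,0]},
    {"offset": [-0.06,0.002,0],"dr": [0,0,0]},
    {"offset": [-0.07,0.002,0],"dr": [0,0,0]},
    {"offset": [-0.08,0.002,0],"dr": [0,0,0]},
    {"offset": [-0.09,0.002,0],"dr": [0,0,0]},
    {"offset": [-0.1,0.002,0],"dr": [0,0,0]},
    {"offset": [-0.107,0.002,0],"dr": [0,0,0]},
    {"offset": [-0.112,0.002,0],"dr": [0,0,0]},
    {"offset": [-0.112,0.002,0],"dr": [0,0,0]},
    {"offset": [-0.112,0.002,0],"dr": [0,0,0]},
    {"offset": [-0.112,0.002,0],"dr": [0,0,0]}
  ]
}}

```text
time_s: 4.87
position: [0.6264, -0.2128, 0.1989]
tcp_rot: [[0.04, 0.999, 0.001], [0.999, -0.04, -0.004], [-0.004, 0.001, -1.0]]
force: [2.4, -3.0, 5.2]
opening: 0.178
grasp_force: 30.0
```

Call:
{"api": "servo_tool", "payload": {
  "targets": [
    {"offset": [-0.002,0,0],"dr": [0,0,0]},
    {"offset": [-0.004,0,0],"dr": [0,0,0]},
    {"offset": [-0.006,0,0],"dr": [0,0,0]},
    {"offset": [-0.006,0,0],"dr": [0,0,0]},
    {"offset": [-0.006,0,0],"dr": [0,0,0]}
  ]
}}

```text
time_s: 5.28
position: [0.6263, -0.2148, 0.1989]
tcp_rot: [[0.039, 0.999, 0.001], [0.999, -0.039, 0.003], [0.003, 0.001, -1.0]]
force: [1.6, 3.3, 6.2]
opening: 0.183
grasp_force: 30.0
```

Call:
{"api": "servo_tool", "payload": {
  "targets": [
    {"offset": [0.002,0,0],"dr": [0,0,0]},
    {"offset": [0.002,0,0],"dr": [0,0,0]},
    {"offset": [0.002,0,0],"dr": [0,0,0]},
    {"offset": [0.002,0,0],"dr": [0,0,0]},
    {"offset": [0.002,0,0],"dr": [0,0,0]},
    {"offset": [0.002,0,0],"dr": [0,0,0]},
    {"offset": [0.002,0,-0.02],"dr": [0,0,0]},
    {"offset": [0.002,0,-0.06],"dr": [0,0,0]},
    {"offset": [0.002,0,-0.09],"dr": [0,0,0]},
    {"offset": [0.002,0,-0.09],"dr": [0,0,0]}
  ],
  "gripper": 0
}}

```text
time_s: 6.12
position: [0.6293, -0.2164, 0.2962]
tcp_rot: [[0.04, 0.999, 0.012], [0.999, -0.039, -0.007], [-0.006, 0.013, -1.0]]
force: [0.4, -0.7, 0.9]
opening: 0.499
grasp_force: 0.0
```

```bash
sed -i 's/^RAIL=.*/RAIL=np.array([.6338,-.0147,-.037])/' h.py; python3 - <<'E'
from fit import *
snap('side','side2');snap('top','top2')
for y in(-.083,-.2,-.19): print(proj('side2',[*rp(0,y),.231]))
for n,p in (('pipe',(.4535,.2475)),('beam',(.4349,.13)),('cross',(.435,.0056)),('box',(.4385,-.298))):
  for f in('side2','top2'): print(n,f,fit(n,p,[f])[0].round(4))
go(.4545,.248,.22,-.36)
crop('side2',330,130,450,250,4,'c8')
E
```

```text
[382.45445238 181.72171341]
[404.57514763 200.30885472]
[402.53916715 198.59810122]
pipe side2 [ 0.453   0.2463 -0.246 ]
pipe top2 [ 0.4524  0.2482 -0.3205]
beam side2 [0.4345 0.1303 0.232 ]
beam top2 [0.4344 0.129  0.2244]
cross side2 [ 0.4354  0.0047 -0.1331]
cross top2 [ 0.4345  0.0051 -0.1545]
box side2 [ 0.4396 -0.2961 -0.1541]
box top2 [ 0.4672 -0.3441  0.6694]
off [0.4559, -0.1903, 0.0688] dr [0.2, 0.07, 18.36]
```

Call:
{"api": "servo_tool", "payload": {
  "targets": [
    {"offset": [0.04,-0.02,-0.005],"dr": [0,0,2]},
    {"offset": [0.456,-0.19,0.02],"dr": [0,0,17]},
    {"offset": [0.456,-0.19,0.02],"dr": [0,0,17]},
    {"offset": [0.456,-0.19,0.02],"dr": [0,0,17]},
    {"offset": [0.456,-0.19,0.02],"dr": [0,0,17]},
    {"offset": [0.456,-0.19,0.02],"dr": [0,0,17]},
    {"offset": [0.456,-0.19,0.02],"dr": [0,0,17]},
    {"offset": [0.456,-0.19,0.02],"dr": [0,0,17]},
    {"offset": [0.456,-0.19,0.02],"dr": [0,0,17]},
    {"offset": [0.456,-0.19,0.02],"dr": [0,0,17]},
    {"offset": [0.456,-0.19,0.02],"dr": [0,0,17]},
    {"offset": [0.456,-0.19,0.02],"dr": [0,0,17]},
    {"offset": [0.456,-0.19,0.02],"dr": [0,0,17]},
    {"offset": [0.456,-0.19,0.02],"dr": [0,0,17]},
    {"offset": [0.456,-0.19,0.02],"dr": [0,0,17]},
    {"offset": [0.456,-0.19,0.02],"dr": [0,0,17]},
    {"offset": [0.456,-0.19,0.02],"dr": [0,0,17]},
    {"offset": [0.456,-0.19,0.02],"dr": [0,0,17]}
  ]
}}

```text
time_s: 7.72
position: [0.4546, 0.2475, 0.2683]
tcp_rot: [[0.332, 0.943, -0.0], [0.943, -0.332, -0.0], [-0.0, -0.0, -1.0]]
force: [0.2, -0.1, -0.1]
opening: 0.5
grasp_force: 0.0
```

```bash
python3 - <<'E'
from fit import *
snap('side','side3')
print(fit('pipe',(.4535,.2475),['side3'])[0])
go(.454,.2475,.137,-.33)
crop('side3',240,100,340,220,5,'c9')
E
```

```text
[ 0.45284102  0.24615918 -0.23855326]
off [-0.0003, -0.0005, 0.1314] dr [-0.0, 0.01, -0.48]
```

View pics/c9.png

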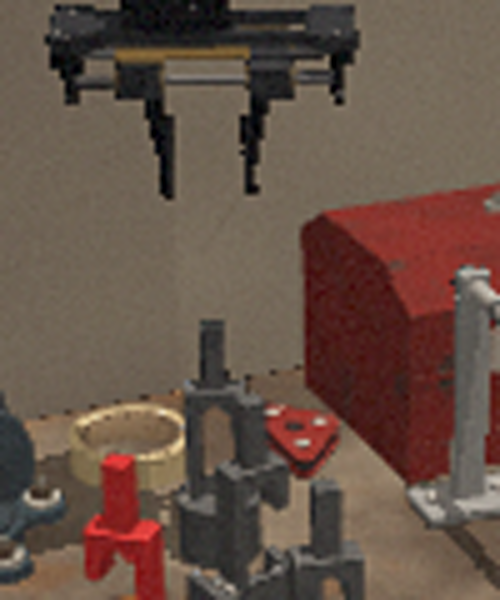

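The open fingers, tips at (168,197) and (250,192), hang centred above the pipe's tab top at (211,322). Descending.

Call:
{"api": "servo_tool", "payload": {
  "targets": [
    {"offset": [0,0,0.03],"dr": [0,0,0]},
    {"offset": [0,0,0.06],"dr": [0,0,0]},
    {"offset": [0,0,0.08],"dr": [0,0,0]},
    {"offset": [0,0,0.1],"dr": [0,0,0]},
    {"offset": [0,0,0.115],"dr": [0,0,0]},
    {"offset": [0,0,0.125],"dr": [0,0,0]},
    {"offset": [0,0,0.13],"dr": [0,0,0]},
    {"offset": [0,0,0.13],"dr": [0,0,0]}
  ]
}}

```text
time_s: 8.43
position: [0.4538, 0.2482, 0.1377]
tcp_rot: [[0.331, 0.944, -0.002], [0.944, -0.331, -0.0], [-0.001, -0.001, -1.0]]
force: [0.0, -0.3, 0.3]
opening: 0.502
grasp_force: 0.0
```

Call:
{"api": "servo_tool", "payload": {
  "targets": [
    {"offset": [0,0,0],"dr": [0,0,0]},
    {"offset": [0,0,0],"dr": [0,0,0]},
    {"offset": [0,0,0],"dr": [0,0,0]},
    {"offset": [0,0,0],"dr": [0,0,0]},
    {"offset": [0,0,0],"dr": [0,0,0]},
    {"offset": [0,0,0],"dr": [0,0,0]},
    {"offset": [0,0,0],"dr": [0,0,0]},
    {"offset": [0,0,0],"dr": [0,0,0]}
  ],
  "gripper": 1
}}

```text
time_s: 9.1
position: [0.4544, 0.2488, 0.139]
tcp_rot: [[0.33, 0.944, 0.001], [0.944, -0.33, 0.0], [0.001, 0.001, -1.0]]
force: [0.2, 0.5, 3.6]
opening: 0.185
grasp_force: 30.0
```

```bash
python3 - <<'E'
from h import *
# lift to underside .104 => tcp = .104+.137 ; stand-off 0.10 before rail at loading part
x,y=rp(-.10,-.115);go(x,y,.104+.137,RAIL[2]); x,y=rp(0,-.115);print(x,y)
E
```

```text
off [-0.3289, 0.1948, -0.1021] dr [0.05, -0.03, -17.14]
0.6295459707827142 -0.129621291479945
```

Call:
{"api": "servo_tool", "payload": {
  "targets": [
    {"offset": [0,0,-0.02],"dr": [0,0,0]},
    {"offset": [0,0,-0.045],"dr": [0,0,0]},
    {"offset": [0,0,-0.075],"dr": [0,0,0]},
    {"offset": [0,0,-0.105],"dr": [0,0,0]},
    {"offset": [0,0,-0.135],"dr": [0,0,0]},
    {"offset": [0,0,-0.16],"dr": [0,0,0]},
    {"offset": [-0.01,0.007,-0.18],"dr": [0,0,-1]},
    {"offset": [-0.03,0.02,-0.19],"dr": [0,0,-2]},
    {"offset": [-0.055,0.035,-0.19],"dr": [0,0,-4]},
    {"offset": [-0.083,0.05,-0.19],"dr": [0,0,-5]},
    {"offset": [-0.11,0.067,-0.19],"dr": [0,0,-6]},
    {"offset": [-0.14,0.084,-0.19],"dr": [0,0,-8]},
    {"offset": [-0.17,0.101,-0.19],"dr": [0,0,-9]},
    {"offset": [-0.2,0.118,-0.19],"dr": [0,0,-11]},
    {"offset": [-0.23,0.136,-0.19],"dr": [0,0,-12]},
    {"offset": [-0.26,0.154,-0.19],"dr": [0,0,-14]},
    {"offset": [-0.29,0.172,-0.19],"dr": [0,0,-16]},
    {"offset": [-0.312,0.185,-0.19],"dr": [0,0,-17]},
    {"offset": [-0.324,0.192,-0.19],"dr": [0,0,-17]},
    {"offset": [-0.329,0.195,-0.19],"dr": [0,0,-17]}
  ]
}}

```text
time_s: 10.77
position: [0.5292, -0.128, 0.3271]
tcp_rot: [[0.043, 0.999, -0.002], [0.999, -0.043, 0.001], [0.001, -0.002, -1.0]]
force: [0.7, 0.5, -2.6]
opening: 0.183
grasp_force: 30.0
```

```bash
python3 - <<'E'
from h import *
s=bot.read_state();print(s['force'],s['opening'],s['position'])
x,y=rp(-.10,-.115);go(x,y,.243,RAIL[2])
snap('side','side4');crop('side4',310,60,460,260,3,'d1')
E
```

```text
[ 0.67936797  0.49043225 -2.61695416] 0.18336290901752175 [ 0.52924526 -0.12797311  0.32714945]
off [0.002, 0.0005, 0.0842] dr [-0.12, -0.04, -0.32]
```

View pics/d1.png

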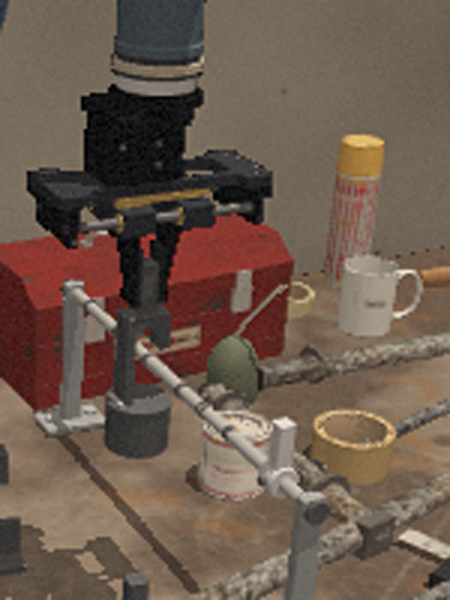

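The pipe hangs straight in the fingers, and the keeper is parked by the right-hand post at (283,480). Lower, then move in over the rail.

Call:
{"api": "servo_tool", "payload": {
  "targets": [
    {"offset": [0.002,0,0.02],"dr": [0,0,0]},
    {"offset": [0.002,0,0.045],"dr": [0,0,0]},
    {"offset": [0.002,0,0.07],"dr": [0,0,0]},
    {"offset": [0.002,0,0.084],"dr": [0,0,0]},
    {"offset": [0.002,0.01,0.084],"dr": [0,0,0]},
    {"offset": [0.002,0.025,0.084],"dr": [0,0,0]},
    {"offset": [0.002,0.04,0.084],"dr": [0,0,0]},
    {"offset": [0.002,0.055,0.084],"dr": [0,0,0]},
    {"offset": [0.002,0.07,0.084],"dr": [0,0,0]},
    {"offset": [0.002,0.085,0.084],"dr": [0,0,0]},
    {"offset": [0.002,0.095,0.084],"dr": [0,0,0]},
    {"offset": [0.002,0.1,0.084],"dr": [0,0,0]},
    {"offset": [0.002,0.1,0.084],"dr": [0,0,0]},
    {"offset": [0.002,0.1,0.084],"dr": [0,0,0]}
  ]
}}

```text
time_s: 11.98
position: [0.6295, -0.1271, 0.2447]
tcp_rot: [[0.038, 0.999, -0.0], [0.999, -0.038, 0.0], [0.0, -0.001, -1.0]]
force: [-1.7, 0.3, -3.4]
opening: 0.178
grasp_force: 30.0
```

```bash
python3 - <<'E'
from h import *
x,y=rp(0,-.115);go(x,y,.203,RAIL[2]);print(bot.read_state()['force'])
E
```

```text
off [-0.0025, 0.0002, 0.0417] dr [-0.03, -0.02, -0.08]
[-1.71824708  0.33824749 -3.40887517]
```

Call:
{"api": "servo_tool", "payload": {
  "targets": [
    {"offset": [-0.002,0,0.006],"dr": [0,0,0]},
    {"offset": [-0.002,0,0.012],"dr": [0,0,0]},
    {"offset": [-0.002,0,0.018],"dr": [0,0,0]},
    {"offset": [-0.002,0,0.024],"dr": [0,0,0]},
    {"offset": [-0.002,0,0.03],"dr": [0,0,0]},
    {"offset": [-0.002,0,0.035],"dr": [0,0,0]},
    {"offset": [-0.002,0,0.038],"dr": [0,0,0]},
    {"offset": [-0.002,0,0.041],"dr": [0,0,0]},
    {"offset": [-0.002,0,0.041],"dr": [0,0,0]},
    {"offset": [-0.002,0,0.041],"dr": [0,0,0]}
  ]
}}

```text
time_s: 12.82
position: [0.6296, -0.1302, 0.2035]
tcp_rot: [[0.039, 0.999, 0.0], [0.999, -0.039, -0.0], [-0.0, 0.0, -1.0]]
force: [0.6, 0.3, -2.9]
opening: 0.179
grasp_force: 30.0
```

Call:
{"api": "servo_tool", "payload": {
  "targets": [
    {"offset": [0,0,0.001],"dr": [0,0,0]},
    {"offset": [0,0,0.002],"dr": [0,0,0]},
    {"offset": [0,0,0.002],"dr": [0,0,0]},
    {"offset": [0,0,0.002],"dr": [0,0,0]}
  ]
}}

```text
time_s: 13.15
position: [0.6296, -0.1303, 0.203]
tcp_rot: [[0.039, 0.999, 0.001], [0.999, -0.039, -0.001], [-0.001, 0.001, -1.0]]
force: [-2.5, 1.1, 6.6]
opening: 0.184
grasp_force: 30.0
```

```bash
python3 - <<'E'
from h import *
x,y=rp(0,.205);go(x,y,.203,RAIL[2])
E
```

```text
off [0.3206, -0.0009, -0.0002] dr [0.06, 0.04, -0.14]
```

Call:
{"api": "servo_tool", "payload": {
  "targets": [
    {"offset": [0.008,0,-0.001],"dr": [0,0,0]},
    {"offset": [0.024,0,-0.001],"dr": [0,0,0]},
    {"offset": [0.044,0,-0.001],"dr": [0,0,0]},
    {"offset": [0.064,0,-0.001],"dr": [0,0,0]},
    {"offset": [0.084,0,-0.001],"dr": [0,0,0]},
    {"offset": [0.104,-0.0003,-0.001],"dr": [0,0,0]},
    {"offset": [0.124,-0.0003,-0.001],"dr": [0,0,0]},
    {"offset": [0.144,-0.0003,-0.001],"dr": [0,0,0]},
    {"offset": [0.164,-0.0005,-0.001],"dr": [0,0,0]},
    {"offset": [0.184,-0.0005,-0.001],"dr": [0,0,0]},
    {"offset": [0.204,-0.0005,-0.001],"dr": [0,0,0]},
    {"offset": [0.224,-0.0007,-0.001],"dr": [0,0,0]},
    {"offset": [0.244,-0.0007,-0.001],"dr": [0,0,0]},
    {"offset": [0.264,-0.0007,-0.001],"dr": [0,0,0]},
    {"offset": [0.284,-0.0009,-0.001],"dr": [0,0,0]},
    {"offset": [0.3,-0.0009,-0.001],"dr": [0,0,0]},
    {"offset": [0.312,-0.0009,-0.001],"dr": [0,0,0]},
    {"offset": [0.32,-0.0009,-0.001],"dr": [0,0,0]},
    {"offset": [0.32,-0.0009,-0.001],"dr": [0,0,0]},
    {"offset": [0.32,-0.0009,-0.001],"dr": [0,0,0]}
  ]
}}

```text
time_s: 14.82
position: [0.6413, 0.1914, 0.203]
tcp_rot: [[0.04, 0.999, 0.001], [0.999, -0.04, 0.004], [0.004, 0.001, -1.0]]
force: [-1.5, 1.2, 4.8]
opening: 0.179
grasp_force: 30.0
```

```bash
python3 - <<'E'
from fit import *
x,y=rp(0,.205);go(x,y,.203,RAIL[2])
snap('side','side5')
# measure hung sample by silhouette in side view: x fixed to rail line, y along rail free
m=mask('side5')
def c(t,w):
    x,y=rp(0,t);return (abs(render(M['pipe']+hook,'side5',(x,y,RAIL[2],.064),m.shape)-m)*w).sum()
u=proj('side5',[x,y,.12]).astype(int);w=np.zeros_like(m);w[u[1]-25:u[1]+45,u[0]-32:u[0]+32]=1
ts=np.arange(.19,.22,.001);v=[c(t,w) for t in ts];print(ts[np.argmin(v)],np.round(v,0))
crop('side5',290,110,390,220,4.5,'d2')
E
```

```text
off [-0.0013, 0.0001, -0.0] dr [0.04, -0.2, -0.15]
0.21000000000000002 [725. 713. 703. 690. 683. 669. 661. 648. 640. 628. 621. 610. 601. 591.
 584. 578. 570. 568. 562. 565. 559. 564. 561. 570. 568. 577. 583. 582.
 592. 591.]
```

View pics/d2.png

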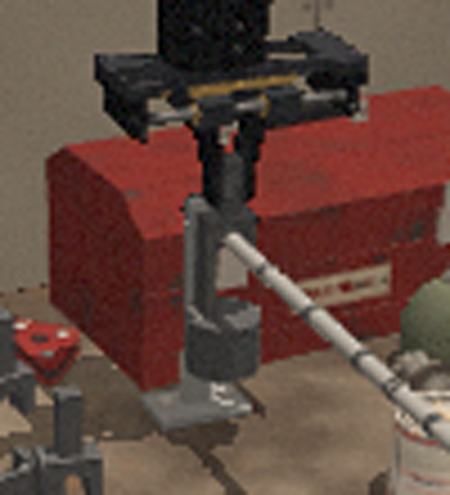

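Call:
{"api": "servo_tool", "payload": {
  "targets": [
    {"offset": [-0.002,0,0],"dr": [0,0,0]},
    {"offset": [-0.003,0,0],"dr": [0,0,0]},
    {"offset": [-0.003,0,0],"dr": [0,0,0]},
    {"offset": [-0.003,0,0],"dr": [0,0,0]}
  ]
}}

```text
time_s: 15.2
position: [0.6413, 0.1893, 0.203]
tcp_rot: [[0.041, 0.999, 0.001], [0.999, -0.041, 0.007], [0.007, 0.001, -1.0]]
force: [-1.1, 6.5, 5.4]
opening: 0.183
grasp_force: 30.0
```

Call:
{"api": "servo_tool", "payload": {
  "targets": [
    {"offset": [0,0,0],"dr": [0,0,0]},
    {"offset": [0,0,0],"dr": [0,0,0]},
    {"offset": [0,0,0],"dr": [0,0,0]},
    {"offset": [0,0,0],"dr": [0,0,0]},
    {"offset": [0,0,0],"dr": [0,0,0]},
    {"offset": [0,0,0],"dr": [0,0,0]},
    {"offset": [0,0,-0.03],"dr": [0,0,0]},
    {"offset": [0,0,-0.06],"dr": [0,0,0]},
    {"offset": [0,0,-0.1],"dr": [0,0,0]},
    {"offset": [-0.1,-0.1,-0.1],"dr": [0,0,0]},
    {"offset": [-0.1,-0.1,-0.1],"dr": [0,0,0]},
    {"offset": [-0.1,-0.1,-0.1],"dr": [0,0,0]},
    {"offset": [-0.2,-0.16,-0.1],"dr": [0,0,0]},
    {"offset": [-0.3,-0.16,-0.1],"dr": [0,0,0]},
    {"offset": [-0.3,-0.16,-0.1],"dr": [0,0,0]},
    {"offset": [-0.3,-0.16,-0.1],"dr": [0,0,0]},
    {"offset": [-0.3,-0.16,-0.1],"dr": [0,0,0]}
  ],
  "gripper": 0
}}

```text
time_s: 16.62
position: [0.4735, -0.0926, 0.3028]
tcp_rot: [[0.039, 0.999, 0.001], [0.999, -0.039, -0.001], [-0.0, 0.001, -1.0]]
force: [1.2, 0.2, 0.6]
opening: 0.503
grasp_force: 0.0
```

```bash
cat >> fit.py <<'E'
def hung(name,t0,f):
    m=mask(f); x,y=rp(0,t0); u=proj(f,[x,y,.12]).astype(int);w=np.zeros_like(m);w[max(0,u[1]-40):u[1]+45,u[0]-32:u[0]+32]=1
    b=minimize(lambda p:(abs(render(M[name]+hook,f,(*rp(p[0],p[1]),RAIL[2]+p[2],.064),m.shape)-m)*w).sum(),[0,t0,0],method='Nelder-Mead',options=dict(initial_simplex=[[0,t0,0],[.008,t0,0],[0,t0+.008,0],[0,t0,.1]],maxiter=150))
    print(name,'hung',f,b.x.round(4),round(b.fun))
E
python3 - <<'E'
from fit import *
snap('top','top6');snap('side','side6')
hung('pipe',.205,'top6');hung('pipe',.205,'side6')
print(fit('box',(.4385,-.298),['side6']),fit('box',(.4385,-.298),['top6']))
go(.44,-.297,.25,-.1)
a=cv2.imread('pics/top6.png')[130:180,220:320];b=cv2.imread('pics/side6.png')[130:240,300:400]
m=np.zeros((440,800,3),np.uint8);m[:200,:400]=cv2.resize(a,None,fx=4,fy=4);m[:440,400:]=cv2.resize(b,None,fx=4,fy=4);cv2.imwrite('pics/d3.png',m)
E
```

```text
pipe hung top6 [-0.0019  0.2049 -0.0019] 342
pipe hung side6 [-0.0041  0.1997  0.1329] 1077
(array([ 0.43985906, -0.29582585, -0.16643835]), np.float64(746.929411764706)) (array([ 0.42749081, -0.29112617, -0.55408343]), np.float64(2780.8039215686276))
off [-0.2016, -0.0237, 0.0533] dr [0.02, 0.16, 3.01]
```

View pics/d3.png

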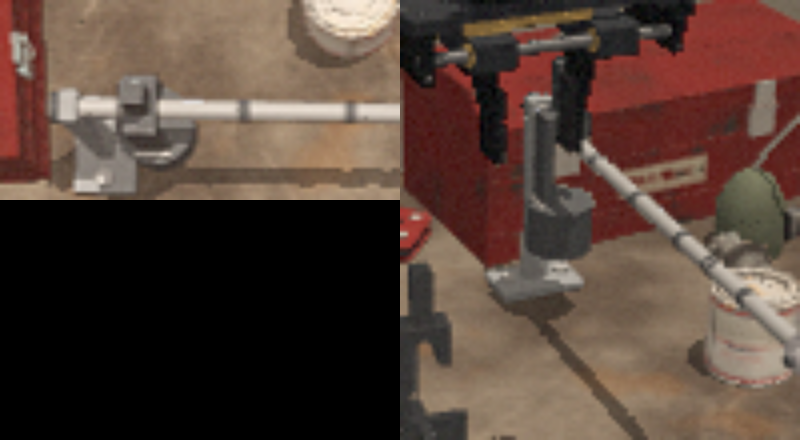

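The pipe hangs upright at the fourth mark, with the top-view fit giving y = 0.2049 against 0.205. Next the square tube.

Call:
{"api": "servo_tool", "payload": {
  "targets": [
    {"offset": [-0.04,-0.006,0],"dr": [0,0,1]},
    {"offset": [-0.08,-0.012,0],"dr": [0,0,2]},
    {"offset": [-0.12,-0.016,0.01],"dr": [0,0,3]},
    {"offset": [-0.16,-0.02,0.03],"dr": [0,0,4]},
    {"offset": [-0.202,-0.024,0.053],"dr": [0,0,4.5]},
    {"offset": [-0.202,-0.024,0.053],"dr": [0,0,4.5]},
    {"offset": [-0.202,-0.024,0.053],"dr": [0,0,4.5]},
    {"offset": [-0.202,-0.024,0.053],"dr": [0,0,4.5]}
  ]
}}

```text
time_s: 17.38
position: [0.4425, -0.2911, 0.2491]
tcp_rot: [[0.119, 0.993, -0.001], [0.993, -0.119, 0.002], [0.002, -0.001, -1.0]]
force: [-0.2, 0.4, 0.1]
opening: 0.499
grasp_force: 0.0
```

```bash
python3 - <<'E'
from fit import *
snap('side','side7')
print(fit('box',(.4385,-.298),['side7'])[0])
go(.4395,-.2970,.137,-.12)
E
```

```text
[ 0.4401975  -0.29651298 -0.18375573]
off [-0.0069, -0.0026, 0.1127] dr [0.0, -0.06, 0.15]
```

Call:
{"api": "servo_tool", "payload": {
  "targets": [
    {"offset": [-0.006,-0.002,0.01],"dr": [0,0,0]},
    {"offset": [-0.006,-0.002,0.03],"dr": [0,0,0]},
    {"offset": [-0.006,-0.002,0.05],"dr": [0,0,0]},
    {"offset": [-0.006,-0.002,0.06],"dr": [0,0,0]},
    {"offset": [-0.006,-0.002,0.06],"dr": [0,0,0]},
    {"offset": [-0.006,-0.002,0.06],"dr": [0,0,0]}
  ]
}}

```text
time_s: 17.93
position: [0.44, -0.2969, 0.1894]
tcp_rot: [[0.116, 0.993, -0.0], [0.993, -0.116, 0.0], [0.0, -0.0, -1.0]]
force: [1.1, -0.0, -0.4]
opening: 0.501
grasp_force: 0.0
```

```bash
python3 - <<'E'
from fit import *
go(.4395,-.2970,.137,-.12)
E
```

```text
off [-0.0002, -0.0004, 0.0524] dr [-0.03, -0.02, 0.19]
```

Call:
{"api": "servo_tool", "payload": {
  "targets": [
    {"offset": [0,0,0.015],"dr": [0,0,0]},
    {"offset": [0,0,0.03],"dr": [0,0,0]},
    {"offset": [0,0,0.042],"dr": [0,0,0]},
    {"offset": [0,0,0.05],"dr": [0,0,0]},
    {"offset": [0,0,0.0515],"dr": [0,0,0]},
    {"offset": [0,0,0.0515],"dr": [0,0,0]}
  ]
}}

```text
time_s: 18.43
position: [0.4401, -0.2978, 0.1383]
tcp_rot: [[0.118, 0.993, 0.0], [0.993, -0.118, -0.0], [-0.0, 0.0, -1.0]]
force: [-0.1, 0.1, 0.2]
opening: 0.503
grasp_force: 0.0
```

Call:
{"api": "servo_tool", "payload": {
  "targets": [
    {"offset": [0,0,0],"dr": [0,0,0]},
    {"offset": [0,0,0],"dr": [0,0,0]},
    {"offset": [0,0,0],"dr": [0,0,0]},
    {"offset": [0,0,0],"dr": [0,0,0]},
    {"offset": [0,0,0],"dr": [0,0,0]},
    {"offset": [0,0,0],"dr": [0,0,0]},
    {"offset": [0,0,0],"dr": [0,0,0]},
    {"offset": [0,0,0],"dr": [0,0,0]}
  ],
  "gripper": 1
}}

```text
time_s: 19.1
position: [0.4397, -0.2976, 0.1382]
tcp_rot: [[0.118, 0.993, -0.0], [0.993, -0.118, -0.0], [-0.0, -0.0, -1.0]]
force: [-1.8, 0.7, 4.0]
opening: 0.178
grasp_force: 29.7
```

```bash
python3 - <<'E'
from h import *
x,y=rp(-.10,-.115);z=bot.read_state()['position'][2];go(x,y,.104+z,RAIL[2])
E
```

```text
off [0.1811, 0.0691, -0.104] dr [-0.01, 0.01, -4.64]
```

Call:
{"api": "servo_tool", "payload": {
  "targets": [
    {"offset": [0,0,-0.02],"dr": [0,0,0]},
    {"offset": [0,0,-0.045],"dr": [0,0,0]},
    {"offset": [0,0,-0.07],"dr": [0,0,0]},
    {"offset": [0.01,0.004,-0.09],"dr": [0,0,0]},
    {"offset": [0.03,0.011,-0.1],"dr": [0,0,-1]},
    {"offset": [0.055,0.021,-0.104],"dr": [0,0,-2]},
    {"offset": [0.08,0.03,-0.104],"dr": [0,0,-3]},
    {"offset": [0.105,0.04,-0.104],"dr": [0,0,-4]},
    {"offset": [0.13,0.05,-0.104],"dr": [0,0,-4.6]},
    {"offset": [0.155,0.059,-0.104],"dr": [0,0,-4.6]},
    {"offset": [0.173,0.066,-0.104],"dr": [0,0,-4.6]},
    {"offset": [0.181,0.069,-0.104],"dr": [0,0,-4.6]},
    {"offset": [0.181,0.069,-0.104],"dr": [0,0,-4.6]},
    {"offset": [0.181,0.069,-0.104],"dr": [0,0,-4.6]}
  ]
}}

```text
time_s: 20.27
position: [0.529, -0.1262, 0.2412]
tcp_rot: [[0.037, 0.999, -0.002], [0.999, -0.037, -0.0], [-0.0, -0.002, -1.0]]
force: [-0.0, 0.2, -4.2]
opening: 0.179
grasp_force: 30.0
```

```bash
python3 - <<'E'
from h import *
x,y=rp(0,-.115);go(x,y,.104+.1385,RAIL[2])
E
```

```text
off [0.0002, 0.1006, -0.0015] dr [-0.11, 0.02, 0.02]
```

Call:
{"api": "servo_tool", "payload": {
  "targets": [
    {"offset": [0,0.01,0],"dr": [0,0,0]},
    {"offset": [0,0.025,0],"dr": [0,0,0]},
    {"offset": [0,0.04,0],"dr": [0,0,0]},
    {"offset": [0,0.055,0],"dr": [0,0,0]},
    {"offset": [0,0.07,0],"dr": [0,0,0]},
    {"offset": [0,0.085,0],"dr": [0,0,0]},
    {"offset": [0,0.095,0],"dr": [0,0,0]},
    {"offset": [0,0.1005,0],"dr": [0,0,0]},
    {"offset": [0,0.1005,0],"dr": [0,0,0]},
    {"offset": [0,0.1005,0.006],"dr": [0,0,0]},
    {"offset": [0,0.1005,0.012],"dr": [0,0,0]},
    {"offset": [0,0.1005,0.018],"dr": [0,0,0]},
    {"offset": [0,0.1005,0.024],"dr": [0,0,0]},
    {"offset": [0,0.1005,0.03],"dr": [0,0,0]},
    {"offset": [0,0.1005,0.034],"dr": [0,0,0]},
    {"offset": [0,0.1005,0.037],"dr": [0,0,0]},
    {"offset": [0,0.1005,0.038],"dr": [0,0,0]},
    {"offset": [0,0.1005,0.038],"dr": [0,0,0]}
  ]
}}

```text
time_s: 21.77
position: [0.6299, -0.1297, 0.2036]
tcp_rot: [[0.038, 0.999, -0.0], [0.999, -0.038, 0.0], [0.0, -0.0, -1.0]]
force: [-0.1, -0.4, -5.6]
opening: 0.181
grasp_force: 30.0
```

Call:
{"api": "servo_tool", "payload": {
  "targets": [
    {"offset": [0,0,0.001],"dr": [0,0,0]},
    {"offset": [0,0,0.0015],"dr": [0,0,0]},
    {"offset": [0,0,0.0015],"dr": [0,0,0]},
    {"offset": [0,0,0.0015],"dr": [0,0,0]}
  ]
}}

```text
time_s: 22.1
position: [0.6301, -0.1299, 0.203]
tcp_rot: [[0.038, 0.999, 0.001], [0.999, -0.038, -0.0], [-0.0, 0.001, -1.0]]
force: [-0.3, -0.2, -2.9]
opening: 0.182
grasp_force: 30.0
```

```bash
python3 - <<'E'
from h import *
x,y=rp(0,.13);go(x,y,.2022,RAIL[2])
E
```

```text
off [0.2453, -0.0008, 0.0007] dr [0.03, 0.02, -0.04]
```

Call:
{"api": "servo_tool", "payload": {
  "targets": [
    {"offset": [0.008,0,0],"dr": [0,0,0]},
    {"offset": [0.024,0,0],"dr": [0,0,0]},
    {"offset": [0.044,-0.0002,0],"dr": [0,0,0]},
    {"offset": [0.064,-0.0002,0],"dr": [0,0,0]},
    {"offset": [0.084,-0.0002,0],"dr": [0,0,0]},
    {"offset": [0.104,-0.0004,0],"dr": [0,0,0]},
    {"offset": [0.124,-0.0004,0],"dr": [0,0,0]},
    {"offset": [0.144,-0.0004,0],"dr": [0,0,0]},
    {"offset": [0.164,-0.0006,0],"dr": [0,0,0]},
    {"offset": [0.184,-0.0006,0],"dr": [0,0,0]},
    {"offset": [0.204,-0.0007,0],"dr": [0,0,0]},
    {"offset": [0.222,-0.0007,0],"dr": [0,0,0]},
    {"offset": [0.235,-0.0008,0],"dr": [0,0,0]},
    {"offset": [0.242,-0.0008,0],"dr": [0,0,0]},
    {"offset": [0.244,-0.0008,0],"dr": [0,0,0]},
    {"offset": [0.244,-0.0008,0],"dr": [0,0,0]},
    {"offset": [0.244,-0.0008,0],"dr": [0,0,0]}
  ]
}}

```text
time_s: 23.52
position: [0.6383, 0.1136, 0.2023]
tcp_rot: [[0.038, 0.999, -0.0], [0.999, -0.038, -0.0], [-0.0, -0.0, -1.0]]
force: [-0.1, 0.2, -3.1]
opening: 0.179
grasp_force: 30.0
```

```bash
python3 - <<'E'
from fit import *
x,y=rp(0,.13);go(x,y,.2022,RAIL[2])
snap('side','side8');hung('box',.13,'side8')
E
```

```text
off [0.0016, 0.0002, 0.0001] dr [-0.02, 0.02, -0.06]
box hung side8 [-0.0047  0.1325  0.2647] 1119
```

Call:
{"api": "servo_tool", "payload": {
  "targets": [
    {"offset": [0.001,0,0.001],"dr": [0,0,0]},
    {"offset": [0.001,0,0.001],"dr": [0,0,0]},
    {"offset": [0.001,0,0.001],"dr": [0,0,0]}
  ]
}}

```text
time_s: 23.82
position: [0.6384, 0.1134, 0.2022]
tcp_rot: [[0.039, 0.999, -0.0], [0.999, -0.039, -0.002], [-0.002, 0.0, -1.0]]
force: [-2.3, -3.2, 0.9]
opening: 0.181
grasp_force: 30.0
```

Call:
{"api": "servo_tool", "payload": {
  "targets": [
    {"offset": [0,0,0],"dr": [0,0,0]},
    {"offset": [0,0,0],"dr": [0,0,0]},
    {"offset": [0,0,0],"dr": [0,0,0]},
    {"offset": [0,0,0],"dr": [0,0,0]},
    {"offset": [0,0,0],"dr": [0,0,0]},
    {"offset": [0,0,0],"dr": [0,0,0]},
    {"offset": [0,0,-0.03],"dr": [0,0,0]},
    {"offset": [0,0,-0.06],"dr": [0,0,0]},
    {"offset": [0,0,-0.1],"dr": [0,0,0]},
    {"offset": [-0.1,-0.1,-0.1],"dr": [0,0,0]},
    {"offset": [-0.1,-0.1,-0.1],"dr": [0,0,0]},
    {"offset": [-0.2,-0.1,-0.1],"dr": [0,0,0]},
    {"offset": [-0.3,-0.1,-0.1],"dr": [0,0,0]},
    {"offset": [-0.38,-0.1,-0.1],"dr": [0,0,0]},
    {"offset": [-0.38,-0.1,-0.1],"dr": [0,0,0]},
    {"offset": [-0.38,-0.1,-0.1],"dr": [0,0,0]},
    {"offset": [-0.38,-0.1,-0.1],"dr": [0,0,0]},
    {"offset": [-0.38,-0.1,-0.1],"dr": [0,0,0]}
  ],
  "gripper": 0
}}

```text
time_s: 25.32
position: [0.5281, -0.2303, 0.3017]
tcp_rot: [[0.038, 0.999, 0.001], [0.999, -0.038, -0.0], [-0.0, 0.001, -1.0]]
force: [1.0, -0.8, 0.0]
opening: 0.507
grasp_force: 0.0
```

```bash
python3 - <<'E'
from fit import *
snap('top','top9');snap('side','side9')
hung('pipe',.205,'top9');hung('box',.13,'top9');hung('box',.13,'side9')
for f in('side9','top9'):
  print(fit('beam',(.4349,.13),[f]),fit('cross',(.435,.0056),[f]))
go(.436,.1295,.25,.225)
a=cv2.imread('pics/top9.png')[130:250,220:360];b=cv2.imread('pics/side9.png')[130:270,270:400]
m=np.zeros((420,800,3),np.uint8);m[:360,:420]=cv2.resize(a,None,fx=3,fy=3);m[:,420:]=cv2.resize(b,(390,420))[:,:380];cv2.imwrite('pics/d4.png',m)
E
```

```text
pipe hung top9 [-0.003   0.2058  0.0219] 575
box hung top9 [-0.0013  0.1279  0.0183] 493
box hung side9 [-0.0037  0.1329  0.2294] 1564
(array([0.43503773, 0.1277251 , 0.10176887]), np.float64(707.3333333333333)) (array([ 0.43508667,  0.00483529, -0.15546624]), np.float64(927.3215686274511))
(array([0.43442001, 0.12904521, 0.22440045]), np.float64(99.9450980392157)) (array([ 0.43456191,  0.005019  , -0.15581597]), np.float64(72.29019607843138))
off [0.3604, -0.1085, 0.05] dr [0.05, 0.22, -15.46]
```

View pics/d4.png

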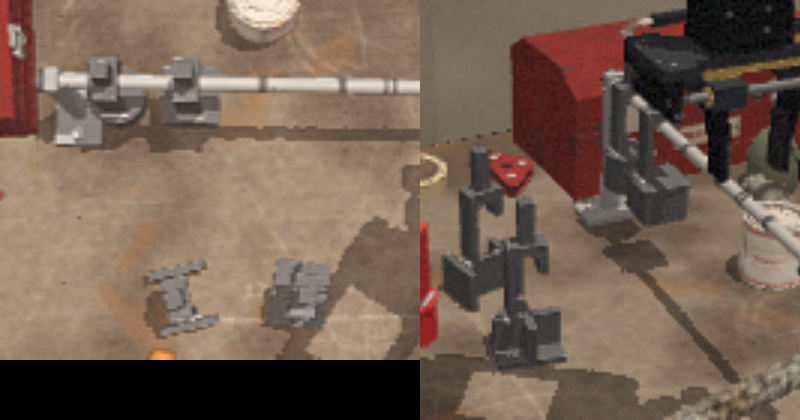

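The pipe and square tube hang at marks 4 and 3 (fits 0.2058 and 0.128). The I-beam and cross are unmoved. Next the I-beam at (0.435, 0.129).

Call:
{"api": "servo_tool", "payload": {
  "targets": [
    {"offset": [0.04,-0.012,0],"dr": [0,0,-3]},
    {"offset": [0.36,-0.1085,0.02],"dr": [0,0,-15]},
    {"offset": [0.36,-0.1085,0.03],"dr": [0,0,-15]},
    {"offset": [0.36,-0.1085,0.04],"dr": [0,0,-15]},
    {"offset": [0.36,-0.1085,0.05],"dr": [0,0,-15]},
    {"offset": [0.36,-0.1085,0.05],"dr": [0,0,-15]},
    {"offset": [0.36,-0.1085,0.05],"dr": [0,0,-15]},
    {"offset": [0.36,-0.1085,0.05],"dr": [0,0,-15]},
    {"offset": [0.36,-0.1085,0.05],"dr": [0,0,-15]},
    {"offset": [0.36,-0.1085,0.05],"dr": [0,0,-15]},
    {"offset": [0.36,-0.1085,0.05],"dr": [0,0,-15]},
    {"offset": [0.36,-0.1085,0.05],"dr": [0,0,-15]},
    {"offset": [0.36,-0.1085,0.05],"dr": [0,0,-15]},
    {"offset": [0.36,-0.1085,0.05],"dr": [0,0,-15]}
  ]
}}

```text
time_s: 26.58
position: [0.4348, 0.134, 0.2518]
tcp_rot: [[-0.22, 0.976, 0.001], [0.976, 0.22, -0.0], [-0.0, 0.001, -1.0]]
force: [0.5, 0.0, 0.4]
opening: 0.497
grasp_force: 0.0
```

```bash
python3 - <<'E'
from fit import *
snap('side','side10')
print(fit('beam',(.4349,.13),['side10']))
go(.4352,.129,.137,.222)
E
```

```text
(array([0.43563125, 0.13025966, 0.18401156]), np.float64(730.2156862745098))
off [-0.0049, -0.0007, 0.1147] dr [0.05, 0.02, -0.03]
```

Call:
{"api": "servo_tool", "payload": {
  "targets": [
    {"offset": [-0.004,0,0.01],"dr": [0,0,0]},
    {"offset": [-0.004,0,0.03],"dr": [0,0,0]},
    {"offset": [-0.004,0,0.05],"dr": [0,0,0]},
    {"offset": [-0.004,0,0.06],"dr": [0,0,0]},
    {"offset": [-0.004,0,0.06],"dr": [0,0,0]},
    {"offset": [-0.004,0,0.06],"dr": [0,0,0]}
  ]
}}

```text
time_s: 27.13
position: [0.435, 0.1304, 0.1913]
tcp_rot: [[-0.22, 0.975, -0.001], [0.975, 0.22, -0.0], [0.0, -0.001, -1.0]]
force: [0.2, -0.5, 0.3]
opening: 0.503
grasp_force: 0.0
```

```bash
python3 - <<'E'
from fit import *
go(.4352,.129,.137,.222)
E
```

```text
off [-0.0015, -0.0, 0.0543] dr [-0.05, -0.01, 0.0]
```

Call:
{"api": "servo_tool", "payload": {
  "targets": [
    {"offset": [-0.001,0,0.015],"dr": [0,0,0]},
    {"offset": [-0.001,0,0.03],"dr": [0,0,0]},
    {"offset": [-0.001,0,0.044],"dr": [0,0,0]},
    {"offset": [-0.001,0,0.052],"dr": [0,0,0]},
    {"offset": [-0.001,0,0.0535],"dr": [0,0,0]},
    {"offset": [-0.001,0,0.0535],"dr": [0,0,0]}
  ]
}}

```text
time_s: 27.63
position: [0.4354, 0.1302, 0.1382]
tcp_rot: [[-0.222, 0.975, 0.0], [0.975, 0.222, -0.0], [-0.0, 0.0, -1.0]]
force: [0.5, -0.5, 0.2]
opening: 0.499
grasp_force: 0.0
```

Call:
{"api": "servo_tool", "payload": {
  "targets": [
    {"offset": [0,0,0],"dr": [0,0,0]},
    {"offset": [0,0,0],"dr": [0,0,0]},
    {"offset": [0,0,0],"dr": [0,0,0]},
    {"offset": [0,0,0],"dr": [0,0,0]},
    {"offset": [0,0,0],"dr": [0,0,0]},
    {"offset": [0,0,0],"dr": [0,0,0]},
    {"offset": [0,0,0],"dr": [0,0,0]},
    {"offset": [0,0,0],"dr": [0,0,0]}
  ],
  "gripper": 1
}}

```text
time_s: 28.3
position: [0.4352, 0.1305, 0.1382]
tcp_rot: [[-0.222, 0.975, 0.001], [0.975, 0.222, 0.0], [0.0, 0.001, -1.0]]
force: [-0.0, 1.0, 2.9]
opening: 0.178
grasp_force: 30.0
```

```bash
python3 - <<'E'
from h import *
x,y=rp(-.10,-.115);z=bot.read_state()['position'][2];go(x,y,.104+z,RAIL[2])
E
```

```text
off [-0.271, 0.0352, -0.104] dr [0.05, -0.01, 14.95]
```

Call:
{"api": "servo_tool", "payload": {
  "targets": [
    {"offset": [0,0,-0.02],"dr": [0,0,0]},
    {"offset": [0,0,-0.045],"dr": [0,0,0]},
    {"offset": [0,0,-0.075],"dr": [0,0,0]},
    {"offset": [0,0,-0.105],"dr": [0,0,0]},
    {"offset": [0,0,-0.135],"dr": [0,0,0]},
    {"offset": [0,0,-0.165],"dr": [0,0,0]},
    {"offset": [-0.01,0.002,-0.185],"dr": [0,0,1]},
    {"offset": [-0.03,0.004,-0.195],"dr": [0,0,2]},
    {"offset": [-0.055,0.007,-0.195],"dr": [0,0,4]},
    {"offset": [-0.083,0.011,-0.195],"dr": [0,0,5]},
    {"offset": [-0.113,0.015,-0.195],"dr": [0,0,7]},
    {"offset": [-0.143,0.019,-0.195],"dr": [0,0,9]},
    {"offset": [-0.173,0.023,-0.195],"dr": [0,0,11]},
    {"offset": [-0.203,0.027,-0.19],"dr": [0,0,13]},
    {"offset": [-0.233,0.031,-0.18],"dr": [0,0,14]},
    {"offset": [-0.255,0.034,-0.16],"dr": [0,0,15]},
    {"offset": [-0.266,0.035,-0.14],"dr": [0,0,15]},
    {"offset": [-0.271,0.035,-0.12],"dr": [0,0,15]},
    {"offset": [-0.271,0.035,-0.104],"dr": [0,0,15]},
    {"offset": [-0.271,0.035,-0.104],"dr": [0,0,15]}
  ]
}}

```text
time_s: 29.97
position: [0.5255, -0.1251, 0.237]
tcp_rot: [[0.039, 0.999, -0.011], [0.999, -0.039, 0.005], [0.005, -0.011, -1.0]]
force: [-1.2, 0.6, -4.5]
opening: 0.18
grasp_force: 30.0
```

```bash
python3 - <<'E'
from h import *
x,y=rp(0,-.115);go(x,y,.104+.1385,RAIL[2]);print(bot.read_state()['opening'])
E
```

```text
off [-0.0004, 0.104, -0.0066] dr [-0.64, -0.26, -0.11]
0.18028089314982718
```

Call:
{"api": "servo_tool", "payload": {
  "targets": [
    {"offset": [0,0,0],"dr": [0,0,0]},
    {"offset": [0,0,0],"dr": [0,0,0]},
    {"offset": [0,0,0],"dr": [0,0,0]}
  ]
}}

```text
time_s: 30.22
position: [0.5299, -0.126, 0.2431]
tcp_rot: [[0.037, 0.999, 0.002], [0.999, -0.037, -0.001], [-0.001, 0.002, -1.0]]
force: [0.1, -0.6, -3.0]
opening: 0.178
grasp_force: 30.0
```

```bash
python3 - <<'E'
from h import *
x,y=rp(0,-.115);go(x,y,.104+.1385,RAIL[2])
E
```

```text
off [0.0001, 0.0997, 0.0008] dr [0.12, 0.05, -0.01]
```

Call:
{"api": "servo_tool", "payload": {
  "targets": [
    {"offset": [0,0.01,0],"dr": [0,0,0]},
    {"offset": [0,0.025,0],"dr": [0,0,0]},
    {"offset": [0,0.04,0],"dr": [0,0,0]},
    {"offset": [0,0.055,0],"dr": [0,0,0]},
    {"offset": [0,0.07,0],"dr": [0,0,0]},
    {"offset": [0,0.085,0],"dr": [0,0,0]},
    {"offset": [0,0.095,0],"dr": [0,0,0]},
    {"offset": [0,0.1003,0],"dr": [0,0,0]},
    {"offset": [0,0.1003,0],"dr": [0,0,0]},
    {"offset": [0,0.1003,0.006],"dr": [0,0,0]},
    {"offset": [0,0.1003,0.012],"dr": [0,0,0]},
    {"offset": [0,0.1003,0.018],"dr": [0,0,0]},
    {"offset": [0,0.1003,0.024],"dr": [0,0,0]},
    {"offset": [0,0.1003,0.03],"dr": [0,0,0]},
    {"offset": [0,0.1003,0.034],"dr": [0,0,0]},
    {"offset": [0,0.1003,0.037],"dr": [0,0,0]},
    {"offset": [0,0.1003,0.039],"dr": [0,0,0]},
    {"offset": [0,0.1003,0.039],"dr": [0,0,0]}
  ]
}}

```text
time_s: 31.72
position: [0.6295, -0.1299, 0.2026]
tcp_rot: [[0.038, 0.999, -0.0], [0.999, -0.038, 0.0], [0.0, -0.0, -1.0]]
force: [0.4, -1.4, -3.4]
opening: 0.18
grasp_force: 30.0
```

Call:
{"api": "servo_tool", "payload": {
  "targets": [
    {"offset": [0,0,0.001],"dr": [0,0,0]},
    {"offset": [0,0,0.001],"dr": [0,0,0]},
    {"offset": [0,0,0.001],"dr": [0,0,0]}
  ]
}}

```text
time_s: 31.97
position: [0.6295, -0.13, 0.2023]
tcp_rot: [[0.038, 0.999, 0.0], [0.999, -0.038, -0.0], [-0.0, 0.0, -1.0]]
force: [-0.4, 0.4, -1.9]
opening: 0.179
grasp_force: 30.0
```

```bash
python3 - <<'E'
from h import *
x,y=rp(0,.055);go(x,y,.2022,RAIL[2])
E
```

```text
off [0.1703, -0.0001, 0.0001] dr [0.03, 0.02, -0.05]
```

Call:
{"api": "servo_tool", "payload": {
  "targets": [
    {"offset": [0.008,0,0],"dr": [0,0,0]},
    {"offset": [0.024,0,0],"dr": [0,0,0]},
    {"offset": [0.044,0,0],"dr": [0,0,0]},
    {"offset": [0.064,0,0],"dr": [0,0,0]},
    {"offset": [0.084,0,0],"dr": [0,0,0]},
    {"offset": [0.104,0,0],"dr": [0,0,0]},
    {"offset": [0.124,0,0],"dr": [0,0,0]},
    {"offset": [0.144,0,0],"dr": [0,0,0]},
    {"offset": [0.159,0,0],"dr": [0,0,0]},
    {"offset": [0.168,0,0],"dr": [0,0,0]},
    {"offset": [0.171,0,0],"dr": [0,0,0]},
    {"offset": [0.171,0,0],"dr": [0,0,0]},
    {"offset": [0.171,0,0.001],"dr": [0,0,0]},
    {"offset": [0.171,0,0.001],"dr": [0,0,0]}
  ]
}}

```text
time_s: 33.13
position: [0.6358, 0.0423, 0.2022]
tcp_rot: [[0.039, 0.999, 0.0], [0.999, -0.039, 0.004], [0.004, 0.0, -1.0]]
force: [-1.9, 5.0, 4.4]
opening: 0.181
grasp_force: 30.0
```

Call:
{"api": "servo_tool", "payload": {
  "targets": [
    {"offset": [0,0,0],"dr": [0,0,0]},
    {"offset": [0,0,0],"dr": [0,0,0]},
    {"offset": [0,0,0],"dr": [0,0,0]},
    {"offset": [0,0,0],"dr": [0,0,0]},
    {"offset": [0,0,0],"dr": [0,0,0]},
    {"offset": [0,0,0],"dr": [0,0,0]},
    {"offset": [0,0,-0.03],"dr": [0,0,0]},
    {"offset": [0,0,-0.06],"dr": [0,0,0]},
    {"offset": [0,0,-0.1],"dr": [0,0,0]},
    {"offset": [-0.1,-0.1,-0.1],"dr": [0,0,0]},
    {"offset": [-0.1,-0.1,-0.1],"dr": [0,0,0]},
    {"offset": [-0.2,-0.1,-0.1],"dr": [0,0,0]},
    {"offset": [-0.25,-0.1,-0.1],"dr": [0,0,0]},
    {"offset": [-0.25,-0.1,-0.1],"dr": [0,0,0]},
    {"offset": [-0.25,-0.1,-0.1],"dr": [0,0,0]},
    {"offset": [-0.25,-0.1,-0.1],"dr": [0,0,0]}
  ],
  "gripper": 0
}}

```text
time_s: 34.47
position: [0.5255, -0.2085, 0.3012]
tcp_rot: [[0.04, 0.999, 0.0], [0.999, -0.04, -0.002], [-0.002, 0.0, -1.0]]
force: [0.0, 0.6, 0.6]
opening: 0.502
grasp_force: 0.0
```

```bash
python3 - <<'E'
from fit import *
snap('top','top11');snap('side','side11')
hung('pipe',.205,'top11');hung('box',.13,'top11');hung('beam',.055,'top11')
for f in('side11','top11'): print(fit('cross',(.435,.0056),[f]))
go(.436,.005,.25,-.155)
EOF=0
E
```

```text
pipe hung top11 [-0.0027  0.2051  0.0674] 575
box hung top11 [-0.0009  0.1318  0.0052] 753
beam hung top11 [-0.001   0.0564  0.0186] 388
(array([ 0.43526727,  0.00441424, -0.2487721 ]), np.float64(342.79215686274506))
(array([ 0.4345956 ,  0.00552483, -0.18856652]), np.float64(66.97647058823529))
off [0.2109, -0.0991, 0.0504] dr [0.03, 0.14, 6.37]
```

Call:
{"api": "servo_tool", "payload": {
  "targets": [
    {"offset": [0.04,-0.02,0],"dr": [0,0,2]},
    {"offset": [0.08,-0.04,0],"dr": [0,0,4]},
    {"offset": [0.115,-0.055,0.01],"dr": [0,0,6]},
    {"offset": [0.15,-0.07,0.02],"dr": [0,0,7]},
    {"offset": [0.18,-0.085,0.035],"dr": [0,0,7]},
    {"offset": [0.2,-0.095,0.045],"dr": [0,0,7]},
    {"offset": [0.211,-0.099,0.05],"dr": [0,0,7]},
    {"offset": [0.211,-0.099,0.06],"dr": [0,0,7]},
    {"offset": [0.211,-0.099,0.08],"dr": [0,0,7]},
    {"offset": [0.211,-0.099,0.1],"dr": [0,0,7]},
    {"offset": [0.211,-0.099,0.11],"dr": [0,0,7]},
    {"offset": [0.211,-0.099,0.11],"dr": [0,0,7]},
    {"offset": [0.211,-0.099,0.11],"dr": [0,0,7]}
  ]
}}

```text
time_s: 35.65
position: [0.4362, 0.0095, 0.1909]
tcp_rot: [[0.159, 0.987, -0.0], [0.987, -0.159, 0.0], [-0.0, -0.0, -1.0]]
force: [0.1, 0.3, -0.2]
opening: 0.502
grasp_force: 0.0
```

```bash
python3 - <<'E'
from fit import *
go(.4355,.005,.137,-.165)
E
```

```text
off [-0.0045, 0.0, 0.0539] dr [-0.01, 0.0, 0.29]
```

Call:
{"api": "servo_tool", "payload": {
  "targets": [
    {"offset": [-0.0045,0,0.01],"dr": [0,0,0]},
    {"offset": [-0.0045,0,0.025],"dr": [0,0,0]},
    {"offset": [-0.0045,0,0.04],"dr": [0,0,0]},
    {"offset": [-0.0045,0,0.05],"dr": [0,0,0]},
    {"offset": [-0.0045,0,0.053],"dr": [0,0,0]},
    {"offset": [-0.0045,0,0.053],"dr": [0,0,0]},
    {"offset": [-0.0045,0,0.053],"dr": [0,0,0]}
  ]
}}

```text
time_s: 36.23
position: [0.4358, 0.0049, 0.1387]
tcp_rot: [[0.159, 0.987, 0.002], [0.987, -0.159, -0.0], [-0.0, 0.002, -1.0]]
force: [-0.0, 0.1, 0.3]
opening: 0.497
grasp_force: 0.0
```

Call:
{"api": "servo_tool", "payload": {
  "targets": [
    {"offset": [0,0,0],"dr": [0,0,0]},
    {"offset": [0,0,0],"dr": [0,0,0]},
    {"offset": [0,0,0],"dr": [0,0,0]},
    {"offset": [0,0,0],"dr": [0,0,0]},
    {"offset": [0,0,0],"dr": [0,0,0]},
    {"offset": [0,0,0],"dr": [0,0,0]},
    {"offset": [0,0,0],"dr": [0,0,0]},
    {"offset": [0,0,0],"dr": [0,0,0]}
  ],
  "gripper": 1
}}

```text
time_s: 36.9
position: [0.4351, 0.0051, 0.138]
tcp_rot: [[0.159, 0.987, 0.001], [0.987, -0.159, -0.0], [0.0, 0.001, -1.0]]
force: [1.0, -0.1, 1.5]
opening: 0.18
grasp_force: 30.0
```

```bash
python3 - <<'E'
from h import *
x,y=rp(-.10,-.115);z=bot.read_state()['position'][2];go(x,y,.104+z,RAIL[2])
E
```

```text
off [-0.1143, 0.1142, -0.1039] dr [0.03, 0.0, -7.05]
```

Call:
{"api": "servo_tool", "payload": {
  "targets": [
    {"offset": [0,0,-0.02],"dr": [0,0,0]},
    {"offset": [0,0,-0.045],"dr": [0,0,0]},
    {"offset": [0,0,-0.07],"dr": [0,0,0]},
    {"offset": [-0.005,0.005,-0.09],"dr": [0,0,-1]},
    {"offset": [-0.018,0.018,-0.1],"dr": [0,0,-2]},
    {"offset": [-0.035,0.035,-0.104],"dr": [0,0,-3]},
    {"offset": [-0.055,0.055,-0.104],"dr": [0,0,-4]},
    {"offset": [-0.075,0.075,-0.104],"dr": [0,0,-5]},
    {"offset": [-0.095,0.095,-0.104],"dr": [0,0,-6]},
    {"offset": [-0.108,0.108,-0.104],"dr": [0,0,-7]},
    {"offset": [-0.114,0.114,-0.104],"dr": [0,0,-7]},
    {"offset": [-0.114,0.114,-0.104],"dr": [0,0,-7]},
    {"offset": [-0.114,0.114,-0.104],"dr": [0,0,-7]},
    {"offset": [-0.114,0.114,-0.104],"dr": [0,0,-7]}
  ]
}}

```text
time_s: 38.07
position: [0.5275, -0.1239, 0.2412]
tcp_rot: [[0.037, 0.999, -0.003], [0.999, -0.037, 0.002], [0.002, -0.003, -1.0]]
force: [-0.6, 0.0, -3.6]
opening: 0.183
grasp_force: 30.0
```

```bash
python3 - <<'E'
from h import *
x,y=rp(0,-.115);go(x,y,.104+.1385,RAIL[2]);print(bot.read_state()['opening'])
E
```

```text
off [-0.0019, 0.1022, -0.0017] dr [-0.19, -0.11, -0.02]
0.18311784779091486
```

Call:
{"api": "servo_tool", "payload": {
  "targets": [
    {"offset": [-0.001,0.01,-0.001],"dr": [0,0,0]},
    {"offset": [-0.001,0.025,-0.001],"dr": [0,0,0]},
    {"offset": [-0.001,0.04,-0.001],"dr": [0,0,0]},
    {"offset": [-0.001,0.055,-0.001],"dr": [0,0,0]},
    {"offset": [-0.001,0.07,-0.001],"dr": [0,0,0]},
    {"offset": [-0.001,0.085,-0.001],"dr": [0,0,0]},
    {"offset": [-0.001,0.095,-0.001],"dr": [0,0,0]},
    {"offset": [-0.001,0.101,-0.001],"dr": [0,0,0]},
    {"offset": [-0.001,0.101,-0.001],"dr": [0,0,0]},
    {"offset": [-0.001,0.101,-0.001],"dr": [0,0,0]}
  ]
}}

```text
time_s: 38.9
position: [0.6291, -0.1294, 0.2426]
tcp_rot: [[0.037, 0.999, -0.002], [0.999, -0.037, 0.001], [0.001, -0.002, -1.0]]
force: [0.1, -0.4, -3.4]
opening: 0.179
grasp_force: 30.0
```

```bash
python3 - <<'E'
from h import *
x,y=rp(0,-.115);go(x,y,.2023,RAIL[2])
E
```

```text
off [-0.0003, 0.0006, 0.0403] dr [-0.12, -0.03, 0.01]
```

Call:
{"api": "servo_tool", "payload": {
  "targets": [
    {"offset": [0,0,0.006],"dr": [0,0,0]},
    {"offset": [0,0,0.012],"dr": [0,0,0]},
    {"offset": [0,0,0.018],"dr": [0,0,0]},
    {"offset": [0,0,0.024],"dr": [0,0,0]},
    {"offset": [0,0,0.03],"dr": [0,0,0]},
    {"offset": [0,0,0.035],"dr": [0,0,0]},
    {"offset": [0,0,0.038],"dr": [0,0,0]},
    {"offset": [0,0,0.04],"dr": [0,0,0]},
    {"offset": [0,0,0.04],"dr": [0,0,0]},
    {"offset": [0,0,0.04],"dr": [0,0,0]}
  ]
}}

```text
time_s: 39.73
position: [0.6302, -0.1304, 0.203]
tcp_rot: [[0.038, 0.999, 0.0], [0.999, -0.038, -0.0], [-0.0, 0.0, -1.0]]
force: [-0.0, -0.3, -3.2]
opening: 0.176
grasp_force: 30.0
```

```bash
python3 - <<'E'
from h import *
x,y=rp(0,-.02);go(x,y,.2023,RAIL[2])
E
```

```text
off [0.0958, -0.0008, 0.0007] dr [0.01, 0.01, -0.05]
```

Call:
{"api": "servo_tool", "payload": {
  "targets": [
    {"offset": [0,0,0.001],"dr": [0,0,0]},
    {"offset": [0,0,0.0015],"dr": [0,0,0]},
    {"offset": [0,0,0.0015],"dr": [0,0,0]},
    {"offset": [0.006,-0.0003,0.0015],"dr": [0,0,0]},
    {"offset": [0.018,-0.0003,0.0015],"dr": [0,0,0]},
    {"offset": [0.032,-0.0005,0.0015],"dr": [0,0,0]},
    {"offset": [0.046,-0.0005,0.0015],"dr": [0,0,0]},
    {"offset": [0.06,-0.0005,0.0015],"dr": [0,0,0]},
    {"offset": [0.074,-0.0007,0.0015],"dr": [0,0,0]},
    {"offset": [0.086,-0.0007,0.0015],"dr": [0,0,0]},
    {"offset": [0.094,-0.0008,0.0015],"dr": [0,0,0]},
    {"offset": [0.096,-0.0008,0.0015],"dr": [0,0,0]},
    {"offset": [0.096,-0.0008,0.002],"dr": [0,0,0]},
    {"offset": [0.096,-0.0008,0.002],"dr": [0,0,0]},
    {"offset": [0.096,-0.0008,0.002],"dr": [0,0,0]}
  ]
}}

```text
time_s: 40.98
position: [0.633, -0.0338, 0.2019]
tcp_rot: [[0.038, 0.999, 0.0], [0.999, -0.038, 0.002], [0.002, 0.0, -1.0]]
force: [-3.1, -0.0, 6.9]
opening: 0.181
grasp_force: 30.0
```

Call:
{"api": "servo_tool", "payload": {
  "targets": [
    {"offset": [0,0,0],"dr": [0,0,0]},
    {"offset": [0,0,0],"dr": [0,0,0]},
    {"offset": [0,0,0],"dr": [0,0,0]},
    {"offset": [0,0,0],"dr": [0,0,0]},
    {"offset": [0,0,0],"dr": [0,0,0]},
    {"offset": [0,0,0],"dr": [0,0,0]},
    {"offset": [0,0,-0.03],"dr": [0,0,0]},
    {"offset": [0,0,-0.06],"dr": [0,0,0]},
    {"offset": [0,0,-0.09],"dr": [0,0,0]},
    {"offset": [-0.04,0,-0.09],"dr": [0,0,0]},
    {"offset": [-0.08,0,-0.09],"dr": [0,0,0]},
    {"offset": [-0.12,0,-0.09],"dr": [0,0,0]},
    {"offset": [-0.15,0,-0.09],"dr": [0,0,0]},
    {"offset": [-0.17,0,-0.09],"dr": [0,0,0]},
    {"offset": [-0.18,0,-0.09],"dr": [0,0,0]},
    {"offset": [-0.18,0,-0.09],"dr": [0,0,0]},
    {"offset": [-0.18,0,-0.09],"dr": [0,0,0]},
    {"offset": [-0.18,0,-0.09],"dr": [0,0,0]}
  ],
  "gripper": 0
}}

```text
time_s: 42.48
position: [0.6262, -0.2126, 0.2908]
tcp_rot: [[0.037, 0.999, -0.0], [0.999, -0.037, 0.001], [0.001, -0.0, -1.0]]
force: [-0.2, 1.1, -0.3]
opening: 0.499
grasp_force: 0.0
```

```bash
python3 - <<'E'
from fit import *
snap('top','top12');snap('side','side12')
for n,t in(('pipe',.205),('box',.13),('beam',.055),('cross',-.02)): hung(n,t,'top12')
x,y=rp(0,-.2);go(x,y,.198,RAIL[2]);print(proj('side12',[x,y,.231]),proj('top12',[x,y,.231]))
a=cv2.imread('pics/top12.png')[130:190,225:425];b=cv2.imread('pics/side12.png')[120:270,300:440]
m=np.zeros((240+360,800,3),np.uint8);m[:240]=cv2.resize(a,None,fx=4,fy=4);m[240:,:336]=cv2.resize(b,(336,360));cv2.imwrite('pics/d5.png',m)
E
```

```text
pipe hung top12 [-0.0024  0.2064 -0.0093] 570
box hung top12 [-0.0009  0.1322 -0.0258] 759
beam hung top12 [-0.0014  0.0566  0.0297] 705
cross hung top12 [-0.0019 -0.0194  0.031 ] 415
off [-0.0022, 0.0002, 0.093] dr [-0.01, -0.04, 0.08]
[404.57514763 200.30885472] [402.18781044 154.88818193]
```

View pics/d5.png

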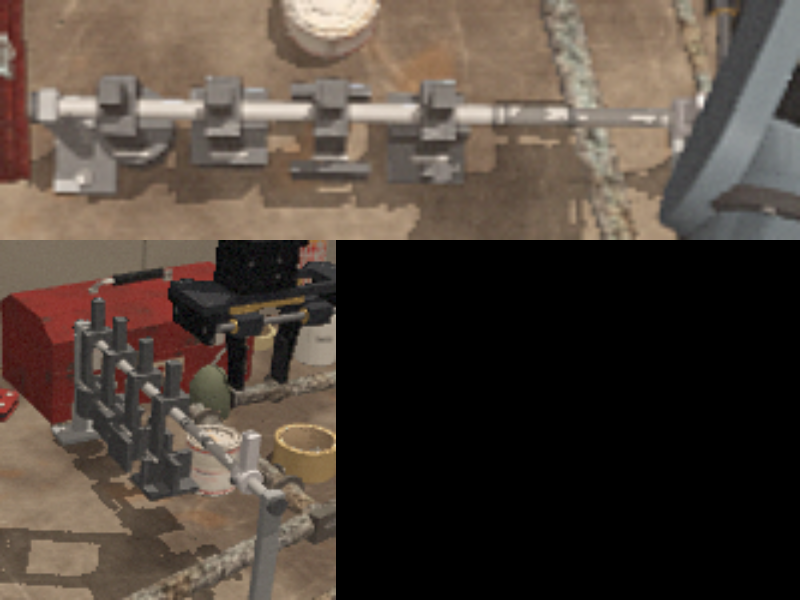

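All four samples hang upright at their marks, each fitted within 2.5 mm. The keeper is still parked at the right-hand end. Next I bring it back 85 mm.

Call:
{"api": "servo_tool", "payload": {
  "targets": [
    {"offset": [-0.001,0,0.02],"dr": [0,0,0]},
    {"offset": [-0.001,0,0.04],"dr": [0,0,0]},
    {"offset": [-0.001,0,0.06],"dr": [0,0,0]},
    {"offset": [-0.001,0,0.078],"dr": [0,0,0]},
    {"offset": [-0.001,0,0.088],"dr": [0,0,0]},
    {"offset": [-0.001,0,0.092],"dr": [0,0,0]},
    {"offset": [-0.001,0,0.092],"dr": [0,0,0]},
    {"offset": [-0.001,0,0.092],"dr": [0,0,0]}
  ]
}}

```text
time_s: 43.25
position: [0.6268, -0.2151, 0.1998]
tcp_rot: [[0.037, 0.999, 0.001], [0.999, -0.037, -0.001], [-0.001, 0.001, -1.0]]
force: [-0.5, 0.1, 0.5]
opening: 0.495
grasp_force: 0.0
```

Call:
{"api": "servo_tool", "payload": {
  "targets": [
    {"offset": [0,0,0],"dr": [0,0,0]},
    {"offset": [0,0,0],"dr": [0,0,0]},
    {"offset": [0,0,0],"dr": [0,0,0]},
    {"offset": [0,0,0],"dr": [0,0,0]},
    {"offset": [0,0,0],"dr": [0,0,0]},
    {"offset": [0,0,0],"dr": [0,0,0]},
    {"offset": [0,0,0],"dr": [0,0,0]},
    {"offset": [0,0,0],"dr": [0,0,0]}
  ],
  "gripper": 1
}}

```text
time_s: 43.92
position: [0.6263, -0.2154, 0.1993]
tcp_rot: [[0.038, 0.999, 0.0], [0.999, -0.038, -0.0], [-0.0, 0.0, -1.0]]
force: [-0.1, 0.4, 1.5]
opening: 0.179
grasp_force: 30.0
```

Call:
{"api": "servo_tool", "payload": {
  "targets": [
    {"offset": [0.005,0,0],"dr": [0,0,0]},
    {"offset": [0.015,0,0],"dr": [0,0,0]},
    {"offset": [0.025,0,0],"dr": [0,0,0]},
    {"offset": [0.035,0,0],"dr": [0,0,0]},
    {"offset": [0.045,0,0],"dr": [0,0,0]},
    {"offset": [0.055,0,0],"dr": [0,0,0]},
    {"offset": [0.065,0,0],"dr": [0,0,0]},
    {"offset": [0.074,0,0],"dr": [0,0,0]},
    {"offset": [0.081,0,0],"dr": [0,0,0]},
    {"offset": [0.084,0,0],"dr": [0,0,0]},
    {"offset": [0.084,0,0],"dr": [0,0,0]},
    {"offset": [0.084,0,0],"dr": [0,0,0]},
    {"offset": [0.084,0,0],"dr": [0,0,0]}
  ]
}}

```text
time_s: 45.0
position: [0.6294, -0.1295, 0.1992]
tcp_rot: [[0.038, 0.999, 0.0], [0.999, -0.038, 0.003], [0.003, 0.0, -1.0]]
force: [0.4, 2.0, 6.1]
opening: 0.181
grasp_force: 30.0
```

Call:
{"api": "servo_tool", "payload": {
  "targets": [
    {"offset": [0,0,0],"dr": [0,0,0]},
    {"offset": [0,0,0],"dr": [0,0,0]},
    {"offset": [0,0,0],"dr": [0,0,0]},
    {"offset": [0,0,0],"dr": [0,0,0]},
    {"offset": [0,0,0],"dr": [0,0,0]},
    {"offset": [0,0,0],"dr": [0,0,0]},
    {"offset": [0,0,-0.03],"dr": [0,0,0]},
    {"offset": [0,0,-0.06],"dr": [0,0,0]},
    {"offset": [0,0,-0.09],"dr": [0,0,0]},
    {"offset": [-0.04,0,-0.12],"dr": [0,0,0]},
    {"offset": [-0.08,-0.02,-0.14],"dr": [0,0,0]},
    {"offset": [-0.12,-0.04,-0.14],"dr": [0,0,0]},
    {"offset": [-0.16,-0.06,-0.14],"dr": [0,0,0]},
    {"offset": [-0.2,-0.08,-0.14],"dr": [0,0,0]},
    {"offset": [-0.24,-0.1,-0.14],"dr": [0,0,0]},
    {"offset": [-0.26,-0.11,-0.14],"dr": [0,0,0]},
    {"offset": [-0.26,-0.11,-0.14],"dr": [0,0,0]},
    {"offset": [-0.26,-0.11,-0.14],"dr": [0,0,0]},
    {"offset": [-0.26,-0.11,-0.14],"dr": [0,0,0]}
  ],
  "gripper": 0
}}

```text
time_s: 46.58
position: [0.5094, -0.3869, 0.3386]
tcp_rot: [[0.039, 0.999, 0.0], [0.999, -0.039, 0.001], [0.001, 0.0, -1.0]]
force: [0.7, 0.1, -0.4]
opening: 0.503
grasp_force: 0.0
```

```bash
python3 - <<'E'
from fit import *
snap('top','top13');snap('side','side13')
for n,t in(('pipe',.205),('box',.13),('beam',.055),('cross',-.02)): hung(n,t,'top13')
for y in(-.108,-.115,-.122): print(y,proj('side13',[*rp(0,y),.231]),proj('top13',[*rp(-.002,y),.231]))
a=cv2.imread('pics/top13.png')[130:190,225:425];b=cv2.imread('pics/side13.png')[170:235,350:435]
m=np.zeros((240+360,800,3),np.uint8);m[:240]=cv2.resize(a,None,fx=4,fy=4,interpolation=2);m[240:,:471]=cv2.resize(b,(471,360),interpolation=2);cv2.imwrite('pics/d6.png',m)
E
```

```text
pipe hung top13 [-0.002   0.205   0.0016] 569
box hung top13 [-0.0009  0.1318  0.0013] 764
beam hung top13 [-0.0012  0.0562  0.0118] 703
cross hung top13 [-0.0023 -0.0192 -0.0151] 407
-0.108 [386.88609749 185.44544871] [368.18914143 155.07120488]
-0.115 [388.15402388 186.51083689] [370.78210735 155.11324409]
-0.122 [389.43410784 187.58644058] [373.37411977 155.15526784]
```

View pics/d6.png

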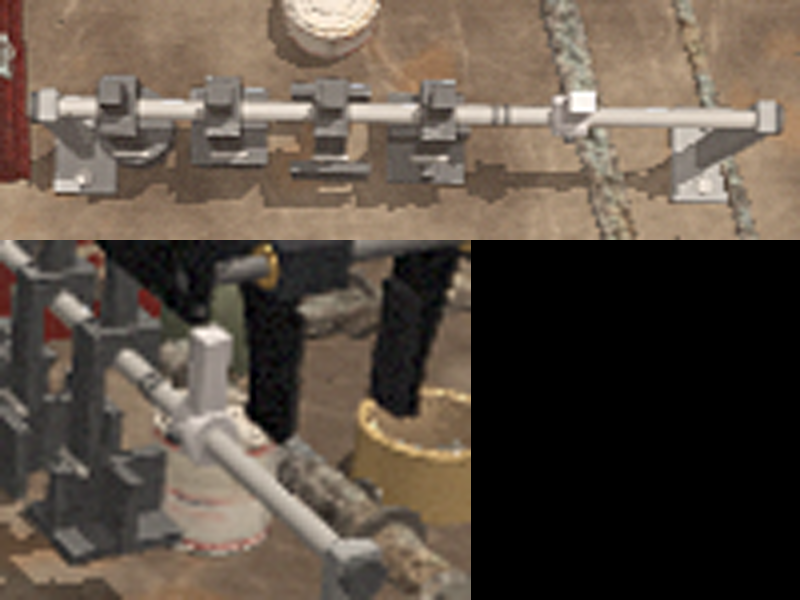

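The keeper's tab top is at top-view pixel (370,155) and side-view pixel (388,187). Both put it at y ≈ −0.114, which is on its mark, and all four samples are in place.

```bash
python3 -c "
from rig import ticket; print(ticket.hand_in())"
```

```text
the job is handed in; nothing more can be done
None
```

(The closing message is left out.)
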